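# Lock the castle nut of an inclined tube rotator

## Robot

A 6-joint arm with a two-finger parallel gripper is mounted at the origin on the work surface. World frame = base frame: x ahead of the robot, y to its left, z up, the work surface at z = 0. Lengths are in m, angles in rad, forces in N, time in s.
With the tool pointing down it reaches from about 0.35 to 1 m from the base axis. Payload 7.1 kg.
Tool frame: the origin (TCP) lies at the very end of the fingers, on their centre line; the grasp point (between the pads) lies 19 mm behind it (grip_depth is the distance from the TCP to the grasp point, in m); z points along the fingers, y is the direction in which the jaws open and shut (so a half turn about z gives the same grasp; the last joint's range is limited). The gripper opens to 85 mm and grips with 20 to 120 N. Pads are 22 mm wide; open, the fingers measure 114 mm over their backs; the gripper's body (76 mm by 85 mm) begins 54 mm behind the grasp point. The pads swing forward as they close: fully open they stand 13 mm farther back than shut.
Start: joints at [1.202, 0.423, 1.63, -0, 1.089, -0.019], TCP at [0.214, 0.587, 0.231] pointing down, gripper open.
Joint ranges: [-3, 3], [-0.9, 2.11], [0.09, 2.58], [-1.31, 4.45], [0.11, 2.69], [-2.54, 2.54]. Speed limits (rad/s): [2.39, 2.39, 3.01, 3.14, 3.14, 3.14].

## Interface

Orientations are given as a unit quaternion [x, y, z, w].
In Python, from bench import observe, snapshot, finish_job, masks_of, pinpoint, grip_depth gives the robot as it stands. The module is installed in compiled form; this text tells all that it offers.
- The arm moves only by the tool arm_command, never from a script. Its arguments are lists of equal length, an entry for each row: "gripper": the opening, from -1 (shut) to 1 (fully open), so that 0 is half open; "xyz": the shift along the tool's x, y, z in cm, a list of three; "turn": the turn about the tool's z in degrees. A call has 1 to 12 rows; each row is the pose to reach, as a shift and turn from the pose commanded when the call began, along the tool's axes at that moment; what a row does not reach only later rows make up. A row lasts 1/12 s, in which the tool goes at most 41.7 mm and 7.16 degrees, less where a joint would pass 70% of its speed; a pose out of reach is approached as far as the arm can. A call with a gripper value outside its range is refused whole. The fingers move at their own pace and stop on an object; "newtons" is the grip in N (left out, the last holds). Time passes only in rows, so rows that repeat a pose let the fingers close. It gives the time, the measured TCP pose, the force and the opening at its end, in the units of the state.
- observe(): the state, without advancing time (a new reading comes with each control period).
- snapshot(name): name is "side" or "top" or "wrist"; returns a dict with "img" (420x560x3 uint8, red, green, blue), "range_z" (420x560 float32, m along the optical axis (not along the pixel's ray), 0 where there is no reading), "fov_y" (degrees; the focal length in pixels is half the picture's height over the tangent of half this angle, whatever the lens; pixels are square), "cx", "cy" (the principal point, pixels), "R" (3x3) and "t" (3): a world point X has camera coordinates R X + t; the wrist camera has in their place "tool_from_camera" (4x4, takes a point from camera to tool coordinates, whose origin is the TCP and whose axes are the flange's). Camera axes: x right, y down, z forward; pixel columns grow to the right and rows downward; lengths in m; the calibration is good to about 2 mm. A picture is of the moment at which its call begins: read the wrist's pose just before it.
- finish_job(): hands the job in, once; it reports no verdict.
Trained networks look in the newest picture that a camera, given by its name, has taken for a name from the list of things; names that differ only in an ending like _2 or _b are one class to them, and where a whole thing is asked for, a point or a joint stands for the part that bears it (a point fixed in the world has none). Each returns a list of dicts, best first, with "conf" (0 to 1); they miss things now and then, are a little off and sometimes report something else, mostly with a low value. They report only what shows in the picture. A call takes as long as a camera call. They do not tell look-alikes from the thing itself.
- masks_of(camera, label): "region" (420x560 bool, what is visible of it) and "bbox" ([centre column, centre row, width, height] in pixels, round what is visible of it).
- pinpoint(camera, label): "uv" ([column, row] in pixels: a listed point, or the origin of a listed thing).
The state is a dict: "time_s": time; "joint_pos": joint angles; "qvel": joint speeds; "joint_efforts": joint torques, N m; "tool_pos": TCP position; "eef_rot": TCP orientation; "contact_force": force on the tool from outside, world axes, zero at the start; "moment": the same for the moment, N m; "width": finger opening in m.
Only numpy, scipy, OpenCV 4.12 (cv2) and the standard library are available. Lean on these libraries where they do the work, as an engineer would, in place of code of your own. Each camera call takes 0.05 s, during which the arm holds its last target.

## Task

The disc of the tube rotator is held by a castle nut that is not locked yet. Tighten the nut (clockwise, seen from above) on to the next slot that lines up with the cross hole in the shaft, neither backing it off to the slot before nor going past, then push the flat blade of the lock key right through slot and cross hole, from either end, until its grip is close up against the nut, and let go. Leave the other things on the bench where they are.

Things in the scene. Friction and masses are not known exactly. Their poses are not given: they have to be found in the camera images.
- cross_hole (a point): Centre of the cross hole in the steel shaft end of the inclined tube rotator. z: along the shaft, outwards and up, leaning 32 degrees from vertical, towards the robot's side. y: along the hole, which runs right through the shaft (24 mm across), 7 mm wide, 13 mm high (6.5 either way along z). A dark line scribed on the shaft's end (14 mm above this point) runs along the hole.
- nut_hex (a point): Centre of the hexagon of the steel castle nut, 26 mm above the disc's face and 18 mm below the cross hole along the shaft; turns with the nut. z: along the shaft. Hexagon 46 mm across flats (grip here), 24 mm high; y is the normal of one flat, others every 60 degrees. On it a crown 42 mm across, 13 mm high, with six 7 mm slots, open at the top, one over the middle of each flat.
- nut (a joint): Turn of the castle nut on the shaft, rad, growing clockwise seen from above (tightening). Its slots line up with the cross hole at 0 (the slot before) and at 1.047 (the next slot); it starts between them. It stays where it is left; friction about 0.25 N m.
- disc_face (a point): Centre of the upper face of the rotator's grey disc, 190 mm across, z along the shaft. Screw-cap tubes 17 mm thick stand 22 mm above it and microtubes 6 mm, all centred 79 mm from the axis; nearer in there is only the hub under the nut, 60 mm across for the first 4 mm, then 38 mm across. A worm gear keeps disc and shaft from turning. Blue base 230 x 170 mm below.
- key_grip (a point): Centre of the lock key's upright grip (black, grey ribs): 26 (x) by 16 (y) by 48 mm (z), standing on the bench on one of four places; this point is 24 mm up. A flat steel blade stands out from its foot along +x: from 13 to 63 mm from this point, 4.5 mm thick (y), 10 mm high, its underside level with the grip's; the last 8 mm are 2.4 by 6 mm, centred. About 45 g.
- key_blade (a point): Point in the middle of the lock key's blade, 22 mm from the grip's face: 35 mm along +x and 19 mm below the key_grip point, same axes. With the key home it lies in the middle of the cross hole, the grip's face about 1 mm from the nut's crown and the blade's end showing beyond the far side.
- pin_grip (a point): Bystander: the locating pin of another rotor, same grip as the lock key but with a round stub 12 mm thick and 28 mm long in place of the blade. This point is 24 mm above its underside.
- rack_center (a point): Bystander: small red microtube rack, 70 x 90 mm, 38 mm high; this point is 18 mm above its underside.
- lid_center (a point): Bystander: round steel rotor lid with a knob, 92 mm across, 35 mm high; this point is 17 mm above its underside.
- tube_center (a point): Bystander: upright 50 ml tube with orange screw cap, 35 mm across, 113 mm high, standing between robot and rotator; this point is 56 mm above its foot.
- spanner_center (a point): Bystander: flat steel spanner, about 170 mm long and 6 mm thick, lying on the bench at the right; this point is its middle.
There are look-alikes about, which are no part of the job. Leave any blue, red or yellow look-alike of the part that bears key_grip alone.

How it is judged:
On the way, in this order (a step that is already met when the one before it is completed fails the run):
1. the nut is turned on to the next slot, in line with the cross hole, before the key goes in (value of joint nut between 0.977 and 1.117 rad and distance between key_blade and cross_hole above 0.04 m), for 0.3 s.
2. the key's blade is through slot and cross hole, its grip close up against the nut (distance between key_blade and cross_hole below 0.006 m and angle between the x axis of key_blade and the y axis of cross_hole, either way round below 0.15 rad), for 0.2 s.
At the end, for the whole second after the job is handed in: The nut stands at its next slot (1.047 rad, within 0.09) and the lock key's blade is through slot and cross hole: the key_blade point within 6 mm of the hole's centre and the blade along the hole within 0.15 rad (all of step 2 and value of joint nut between 0.957 and 1.137 rad); the robot touches nothing.
It fails at once if the nut is backed off to the slot before (value of joint nut below 0.07 rad).
It fails at once if the nut is turned past the next slot (value of joint nut above 1.25 rad).
It fails at once if another thing on the bench (locating pin, rack, rotor lid, screw-cap tube, spanner) is pushed more than 30 mm from its place or knocked over (distance of any of pin_grip, rack_center, lid_center, tube_center, spanner_center from where it was at the start of the episode above 0.03 m).
It also fails if it takes over 54 s, if anything falls off the work surface, if the arm or the gripper's body presses on something with over 40 N, if the wrist force passes 120 N, or if a joint passes its speed limit or range.

## Working session

There is one attempt and no reset: what is moved stays moved. The work goes in short steps, Python scripts to look and compute and a tool call to move; the robot and the scene stay as the last step left them, time stands still between calls to the robot, and variables do not carry over. Pictures are saved under pics/ and viewed, and the job is handed in when it is done.

Besides the shell and the picture viewer there is one more tool, called after ">>>" as name(argument=value, ...) on one line, values as JSON. arm_command: Moves the arm, as the interface text tells. Its arguments: {"type":"object","properties":{"gripper":{"type":"array"},"xyz":{"type":"array"},"turn":{"type":"array"},"newtons":{"type":"number"}},"required":["gripper","xyz","turn"]}

```bash
mkdir -p pics; ls; python3 - <<'E'
from bench import *
import cv2
print(observe()); print(grip_depth)
for n in ("side","top","wrist"):
    s=snapshot(n)
    cv2.imwrite(f"pics/{n}0.png",s["img"][:,:,::-1])
    print(n,{k:v for k,v in s.items() if k not in("img","range_z")})
E
```

```text
pics
{'time_s': 0.0, 'joint_pos': array([ 1.20199767e+00,  4.23876504e-01,  1.63070299e+00, -1.40797186e-05,
        1.08857544e+00, -1.89533061e-02]), 'qvel': array([-0.00011464,  0.00067127, -0.00043289,  0.00015827,  0.00128004,
       -0.00024643]), 'joint_efforts': array([-1.24011253e-04, -5.57384098e+01, -2.81743062e+01, -3.39795895e-05,
        7.29902502e-03,  1.13257704e-05]), 'tool_pos': array([0.2139741 , 0.58664584, 0.23051831]), 'eef_rot': array([ 1.74028721e-01,  9.84740267e-01, -7.67705062e-04, -1.44379332e-04]), 'contact_force': array([ 0.46136497, -0.28890516,  0.24578391]), 'moment': array([-0.04010682,  0.03801782,  0.0046551 ]), 'width': 0.085613077732916}
0.0187
side {'fov_y': 53.25653493331386, 'cx': 274.34998665487404, 'cy': 217.92564643267147, 'R': array([[-0.95254461, -0.30418417,  0.01143457],
       [-0.22643294,  0.6829629 , -0.69447088],
       [ 0.20343766, -0.66410366, -0.71942995]]), 't': array([0.46829329, 0.20989278, 0.94967434])}
top {'fov_y': 42.381110476974044, 'cx': 284.63324209562217, 'cy': 207.7715071071927, 'R': array([[ 0.0160393 , -0.99979113, -0.01266612],
       [-0.9906317 , -0.01417164, -0.13582343],
       [ 0.13561556,  0.01472597, -0.99065209]]), 't': array([-0.00384543,  0.54341034,  1.59226724])}
wrist {'fov_y': 65.29076930221476, 'cx': 283.4607120344123, 'cy': 206.60865030050405, 'tool_from_camera': array([[ 7.64470887e-04, -9.48067612e-01, -3.18067946e-01,
         8.13156772e-02],
       [ 9.99999293e-01,  1.01461538e-03, -6.20790740e-04,
        -7.70650324e-04],
       [ 9.11268225e-04, -3.18067246e-01,  9.48067717e-01,
        -1.42385417e-01],
       [ 0.00000000e+00,  0.00000000e+00,  0.00000000e+00,
         1.00000000e+00]])}
```

View pics/side0.png

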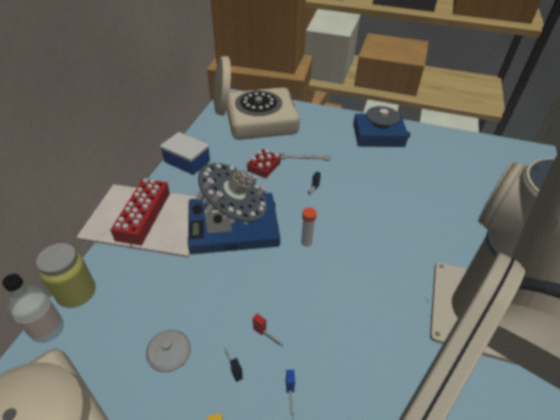

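View pics/top0.png

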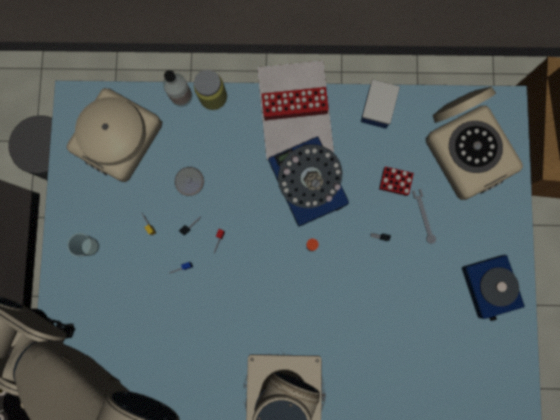

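View pics/wrist0.png

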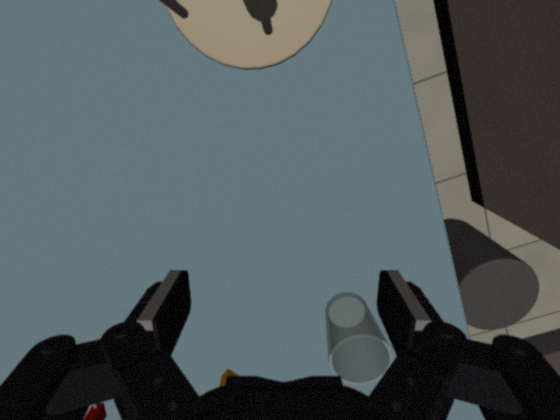

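```bash
cat > h.py <<'E'
from bench import *
import numpy as np, cv2
from scipy.spatial.transform import Rotation as Rn
def K(s):
    f=210/np.tan(np.radians(s["fov_y"])/2); return f,s["cx"],s["cy"]
def pose(o=None):
    o=o or observe(); T=np.eye(4); T[:3,:3]=Rn.from_quat(o["eef_rot"]).as_matrix(); T[:3,3]=o["tool_pos"]; return T
def cam(s,T=None):
    # world_from_camera
    M=np.eye(4)
    if "R" in s: M[:3,:3]=s["R"].T; M[:3,3]=-s["R"].T@s["t"]; return M
    return T@s["tool_from_camera"]
def up(s,u,v,z,T=None):
    f,cx,cy=K(s); p=np.stack([(u-cx)/f*z,(v-cy)/f*z,z+0*u,np.ones_like(z+0.*u)],-1)
    return (p@cam(s,T).T)[...,:3]
def cloud(s,T=None):
    v,u=np.mgrid[:420,:560].astype(float); return up(s,u,v,s["range_z"].astype(float),T)
def ray_z(s,uv,zw,T=None):
    M=cam(s,T); f,cx,cy=K(s); d=M[:3,:3]@np.array([(uv[0]-cx)/f,(uv[1]-cy)/f,1]); return M[:3,3]+d*(zw-M[2,3])/d[2]
def proj(s,X,T=None):
    M=np.linalg.inv(cam(s,T)); p=M[:3,:3]@np.asarray(X)+M[:3,3]; f,cx,cy=K(s); return np.array([f*p[0]/p[2]+cx,f*p[1]/p[2]+cy])
def crop(s,c,r,k,name):
    c=[int(x) for x in c]; a=s["img"][max(0,c[1]-r):c[1]+r,max(0,c[0]-r):c[0]+r]
    cv2.imwrite("pics/"+name,cv2.resize(a,None,fx=k,fy=k,interpolation=cv2.INTER_CUBIC)[:,:,::-1])
E
python3 - <<'E'
from h import *
s=snapshot("top"); p=snapshot("side")
a=[]
for (S,c) in ((s,(185,230)),(s,(385,237)),(s,(312,180)),(p,(235,365)),(p,(316,182)),(p,(238,190))):
    x,y=c; r=35; b=cv2.resize(S["img"][y-r:y+r,x-r:x+r],(260,260),interpolation=cv2.INTER_CUBIC); a.append(b)
cv2.imwrite("pics/c0.png",np.vstack([np.hstack(a[:3]),np.hstack(a[3:])])[:,:,::-1])
for n,S in (("top",s),("side",p)):
  for l in ("cross_hole","nut_hex","disc_face","key_grip","key_blade","pin_grip","rack_center","lid_center","tube_center","spanner_center"):
    for q in pinpoint(n,l)[:4]:
        u,v=q["uv"]; z=S["range_z"][int(round(v)),int(round(u))]
        print(n,l,np.round(q["uv"],1),round(q["conf"],2),np.round(up(S,u,v,float(z)),3))
E
```

```text
top cross_hole [315.4 181.2] 0.89 [ 0.598 -0.081  0.187]
top nut_hex [312.8 174.7] 0.73 [ 0.617 -0.074  0.181]
top disc_face [310.1 177.3] 0.86 [ 0.608 -0.066  0.19 ]
top disc_face [311.7 178. ] 0.2 [ 0.606 -0.071  0.188]
top key_grip [188.3 260.7] 0.64 [0.382 0.295 0.003]
top key_grip [151.6 231.3] 0.62 [0.466 0.4   0.047]
top key_grip [221.5 234.2] 0.4 [0.461 0.192 0.034]
top key_grip [182.2 228.9] 0.39 [0.474 0.308 0.051]
top key_blade [176.2 268.6] 0.67 [0.357 0.33  0.007]
top key_blade [189.8 221.9] 0.44 [0.5   0.295 0.004]
top key_blade [219.2 245.7] 0.44 [0.429 0.202 0.002]
top key_blade [146.3 220.5] 0.43 [0.502 0.428 0.009]
top pin_grip [384.8 237.5] 0.51 [ 0.457 -0.293  0.052]
top rack_center [396.6 183.4] 0.94 [ 0.625 -0.335  0.023]
top lid_center [188.4 179.9] 0.57 [0.626 0.299 0.03 ]
top tube_center [312.1 246.4] 0.5 [ 0.423 -0.076  0.114]
top spanner_center [425.2 218.1] 0.76 [ 0.521 -0.423  0.012]
side cross_hole [243.1 179.8] 0.72 [ 0.589 -0.059  0.18 ]
side nut_hex [241.8 182.1] 0.7 [ 0.592 -0.058  0.174]
side nut_hex [308.9 228.5] 0.65 [ 0.423 -0.061  0.067]
side disc_face [236.7 188. ] 0.58 [ 0.602 -0.048  0.16 ]
side key_grip [259.2 327.5] 0.86 [0.459 0.209 0.024]
side key_grip [293.3 382.8] 0.81 [0.356 0.308 0.043]
side key_grip [236.7 373.8] 0.78 [0.467 0.319 0.03 ]
side key_blade [289.2 407. ] 0.74 [0.354 0.338 0.001]
side key_blade [230.4 355.6] 0.73 [0.497 0.28  0.01 ]
side key_blade [272.2 337.5] 0.57 [0.428 0.214 0.008]
side key_blade [263.4 163.4] 0.3 [ 0.626 -0.311  0.029]
side pin_grip [315.4 181. ] 0.68 [ 0.458 -0.283  0.028]
side pin_grip [236.6 190.5] 0.64 [ 0.601 -0.043  0.157]
side rack_center [262.3 159.1] 0.58 [ 0.636 -0.33   0.029]
side lid_center [165.8 345. ] 0.82 [0.623 0.31  0.034]
side tube_center [307.6 228.8] 0.77 [ 0.426 -0.062  0.063]
side spanner_center [305.3 157.1] 0.5 [ 0.521 -0.414  0.003]
```

View pics/c0.png

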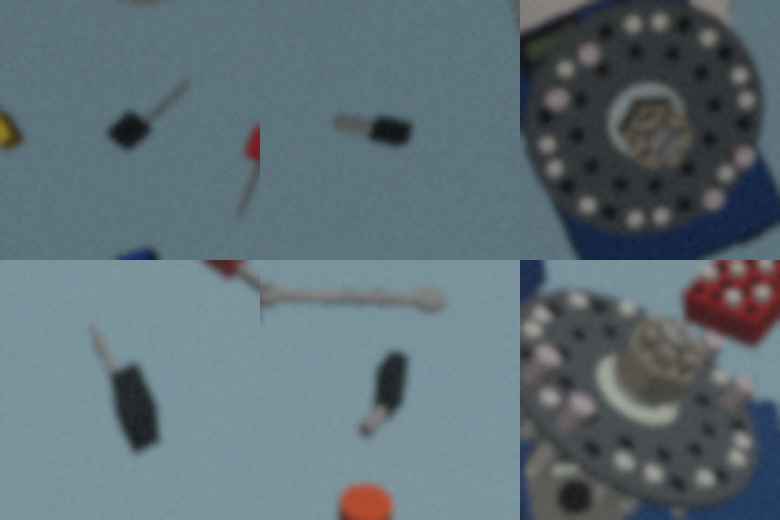

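```bash
cat >> h.py <<'E'
def delta(xyz,yaw_deg=None):
    """tool-axis shift (cm) and turn; yaw = world heading of tool x axis (deg)"""
    T=pose(); d=T[:3,:3].T@(np.asarray(xyz)-T[:3,3])*100
    t=0
    if yaw_deg is not None:
        cur=np.degrees(np.arctan2(T[1,0],T[0,0])); t=-(yaw_deg-cur); t=(t+180)%360-180
    print("cur",np.round(T[:3,3],4),"yaw",np.round(np.degrees(np.arctan2(T[1,0],T[0,0])),2),"-> xyz cm",np.round(d,2),"turn",np.round(t,2))
E
python3 - <<'E'
from h import *
delta((0.45,0.32,0.27),180)
E
```

```text
cur [0.2141 0.5871 0.2313] yaw 159.96 -> xyz cm [-31.31 -17.01  -3.87] turn -20.04
```

>>> arm_command(gripper=[1,1,1,1,1,1,1,1,1,1,1,1], xyz=[[-3,-1.5,-1],[-6,-3,-2],[-9,-5,-3],[-12,-6.5,-3.9],[-15,-8,-3.9],[-18.5,-10,-3.9],[-22,-12,-3.9],[-25.5,-14,-3.9],[-29,-16,-3.9],[-31.3,-17,-3.9],[-31.3,-17,-3.9],[-31.3,-17,-3.9]], turn=[-2,-4,-6,-8,-10,-12,-14,-16,-18,-20,-20,-20])

```text
time_s: 2.25
tool_pos: [0.4508, 0.3192, 0.2704]
eef_rot: [0.002, 1.0, 0.0, 0.0]
contact_force: [0.4, -0.1, 0.1]
width: 0.0854
```

```bash
python3 - <<'E'
from h import *
o=observe();T=pose(o);s=snapshot("wrist")
cv2.imwrite("pics/w1.png",s["img"][:,:,::-1])
print(o["time_s"],T.round(4))
C=cloud(s,T)
for q in masks_of("wrist","key_grip")[:5]:
    m=q["region"]; P=C[m]; print(q["conf"],q["bbox"],np.median(P,0).round(4),P[:,2].max())
for l in("key_grip","key_blade"):
  for q in pinpoint("wrist",l)[:5]:
    print(l,q, ray_z(s,q["uv"],0.024 if l=="key_grip" else 0.005,T).round(4))
E
```

```text
2.25 [[-1.000e+00  4.000e-03  0.000e+00  4.508e-01]
 [ 4.000e-03  1.000e+00  2.000e-04  3.192e-01]
 [-0.000e+00  2.000e-04 -1.000e+00  2.704e-01]
 [ 0.000e+00  0.000e+00  0.000e+00  1.000e+00]]
0.68 [364.8, 193.9, 30.1, 49.2] [0.4701 0.4088 0.0459] 0.4127618709853791
0.68 [280.8, 88.6, 66.1, 31.4] [0.3625 0.301  0.0471] 0.4127618709853791
0.65 [189.8, 161.1, 32.2, 68.6] [0.4544 0.2042 0.0344] 0.4127618709853791
0.56 [266.7, 192.9, 44.0, 43.8] [0.4728 0.3037 0.0405] 0.4127618709853791
key_grip {'uv': [360.1, 186.1], 'conf': 0.87} [0.4733 0.4119 0.024 ]
key_grip {'uv': [187.3, 174.9], 'conf': 0.86} [0.4586 0.2015 0.024 ]
key_grip {'uv': [263.5, 95.6], 'conf': 0.84} [0.3679 0.2959 0.024 ]
key_grip {'uv': [273.0, 189.1], 'conf': 0.74} [0.4768 0.3051 0.024 ]
key_blade {'uv': [195.4, 149.9], 'conf': 0.95} [0.4313 0.2089 0.005 ]
key_blade {'uv': [368.5, 203.1], 'conf': 0.94} [0.5014 0.4291 0.005 ]
key_blade {'uv': [290.5, 84.5], 'conf': 0.66} [0.3557 0.3266 0.005 ]
key_blade {'uv': [254.0, 198.1], 'conf': 0.61} [0.4941 0.2796 0.005 ]
```

View pics/w1.png

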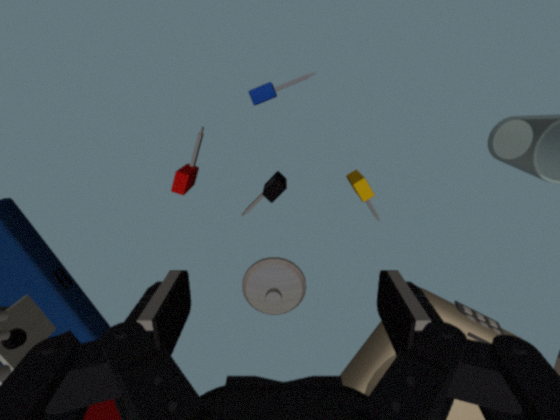

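```bash
python3 - <<'E'
from h import *
delta((0.51,-0.075,0.30),180)
E
```

```text
cur [0.4492 0.321  0.2703] yaw -179.97 -> xyz cm [ -6.06 -39.6   -2.98] turn 0.03
```

>>> arm_command(gripper=[1,1,1,1,1,1,1,1,1,1,1,1], xyz=[[-0.5,-3,-1.5],[-1,-7,-3],[-2,-11,-3],[-3,-15,-3],[-4,-19,-3],[-5,-23,-3],[-5.5,-27,-3],[-6,-31,-3],[-6,-35,-3],[-6,-38,-3],[-6,-39.6,-3],[-6,-39.6,-3]], turn=[0,0,0,0,0,0,0,0,0,0,0,0])

```text
time_s: 3.45
tool_pos: [0.5097, -0.0777, 0.3003]
eef_rot: [0.001, 1.0, -0.0, 0.0]
contact_force: [0.2, -0.0, -0.3]
width: 0.0854
```

```bash
python3 - <<'E'
from h import *
o=observe();T=pose(o);s=snapshot("wrist")
cv2.imwrite("pics/w2.png",s["img"][:,:,::-1])
np.savez("w2.npz",T=T,**{k:v for k,v in s.items()})
print(o["time_s"],T[:3,3].round(4))
for l in("cross_hole","nut_hex","disc_face"):
  for q in pinpoint("wrist",l)[:3]:
    u,v=q["uv"]; print(l,q, up(s,u,v,float(s["range_z"][int(v),int(u)]),T).round(4))
crop(s,pinpoint("wrist","cross_hole")[0]["uv"],50,8,"w2c.png")
E
```

```text
3.45 [ 0.5097 -0.0777  0.3003]
cross_hole {'uv': [280.2, 285.8], 'conf': 0.76} [ 0.5915 -0.0819  0.1824]
nut_hex {'uv': [290.5, 286.4], 'conf': 0.72} [ 0.5903 -0.0726  0.1852]
nut_hex {'uv': [103.9, 249.7], 'conf': 0.67} [ 0.6284 -0.3278  0.0318]
disc_face {'uv': [294.8, 281.8], 'conf': 0.98} [ 0.5894 -0.0685  0.179 ]
```

View pics/w2.png

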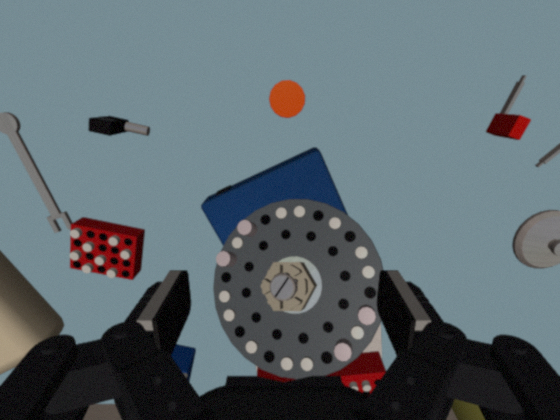

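View pics/w2c.png

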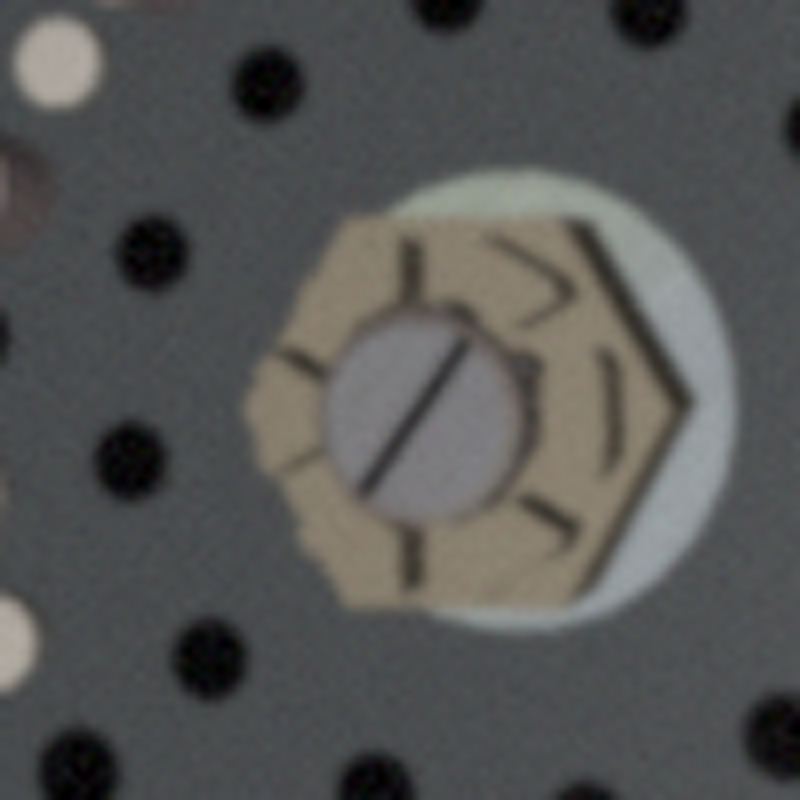

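```bash
python3 - <<'E'
from h import *
d=dict(np.load("w2.npz")); s=d; T=d["T"]; s["fov_y"]=float(s["fov_y"])
C=cloud(s,T)
# disc plane points: annulus around disc centre in image
v,u=np.mgrid[:420,:560]
r=np.hypot(u-298,v-288); m=(r>32)&(r<70)&(s["range_z"]>0)
g=s["img"].astype(int).sum(2); m&=(g>150)&(g<330)
P=C[m]
from numpy.linalg import svd
for i in range(4):
    c=P.mean(0); n=svd(P-c,full_matrices=False)[2][2]; n*=np.sign(n[2]); e=(P-c)@n; P=P[abs(e)<max(0.002,1.5*e.std())]
print("normal",n.round(4),"tilt",np.degrees(np.arccos(n[2])),"az",np.degrees(np.arctan2(n[1],n[0])),"rms",e.std(),len(P),"c",c)
# shaft end centre by depth: pixels near (283,288)
mm=(np.hypot(u-283,v-287)<8); Q=C[mm]; print("end",np.median(Q,0), "h above disc",np.median((Q-c)@n))
h=(C-c)@n
E
```

```text
normal [-0.4791 -0.2242  0.8486] tilt 31.937768591469517 az -154.92243469606856 rms 0.000726874476525791 10459 c [ 0.62142765 -0.06500277  0.1366301 ]
end [ 0.59149986 -0.07937375  0.18435328] h above disc 0.05806301462214703
```

```bash
python3 - <<'E'
from h import *
s=dict(np.load("w2.npz")); T=s["T"]; s["fov_y"]=float(s["fov_y"])
n=np.array([-0.4791,-0.2242,0.8486]); n/=np.linalg.norm(n); c=np.array([0.62143,-0.0650,0.13663])
M=cam(s,T); f,cx,cy=K(s)
def onplane(uv,h):
    d=M[:3,:3]@np.array([(uv[0]-cx)/f,(uv[1]-cy)/f,1]); p0=c+n*h; return M[:3,3]+d*((p0-M[:3,3])@n)/(d@n)
a=onplane((230+470/8,235+340/8),.058); b=onplane((230+365/8,235+490/8),.058)
d=a-b; print("line len",np.linalg.norm(d),"dir",d/np.linalg.norm(d),"mid",(a+b)/2)
# circle centre of shaft in crop (425,415)
e=onplane((230+425/8,235+415/8),.058); print("end centre",e)
# hex corners top at h=38mm: top surface of hexagon = 26+12
for q in ((690,403),(580,222),(345,222),(345,605),(580,605),(248,403)):
    x=onplane((230+q[0]/8,235+q[1]/8),.038); 
    r=x-(e-.020*n); print(q,np.linalg.norm(r), )
    # angle relative to hole dir, clockwise seen from above
    y=d/np.linalg.norm(d); xx=np.cross(y,n) # y cross n
    print("  ang cw from hole",np.degrees(np.arctan2(r@xx,r@y)))
E
```

```text
line len 0.020665351355151452 dir [-0.76716565  0.57674756 -0.28074742] mid [ 0.5915219  -0.08010487  0.18409915]
end centre [ 0.59142367 -0.07925872  0.18426725]
(690, 403) 0.027525409615174256
  ang cw from hole 52.27558985549702
(580, 222) 0.02628863650941314
  ang cw from hole -2.5714631088332216
(345, 222) 0.026533585237131598
  ang cw from hole -70.15054826371326
(345, 605) 0.027482348656268443
  ang cw from hole 175.6800950330317
(580, 605) 0.026597874197863323
  ang cw from hole 111.81689113606515
(248, 403) 0.026993894039190416
  ang cw from hole -125.9026664062428
```

```bash
python3 - <<'E'
from h import *
delta((0.6065,-0.072,0.23),212)
delta((0.6065,-0.072,0.146),212)
E
```

```text
cur [ 0.5097 -0.0744  0.3003] yaw -179.93 -> xyz cm [-9.68  0.22  7.03] turn -31.93
cur [ 0.5097 -0.0744  0.3003] yaw -179.93 -> xyz cm [-9.68  0.22 15.43] turn -31.93
```

```bash
cat > nut.py <<'E'
from h import *
def fit(s,T,cen,rin=32,rout=70):
    C=cloud(s,T); v,u=np.mgrid[:420,:560]
    r=np.hypot(u-cen[0],v-cen[1]); m=(r>rin)&(r<rout)&(s["range_z"]>0); g=s["img"].astype(int).sum(2); m&=(g>150)&(g<330)
    P=C[m]
    for i in range(4):
        c=P.mean(0); n=np.linalg.svd(P-c,full_matrices=False)[2][2]; n*=np.sign(n[2]); e=(P-c)@n; P=P[abs(e)<max(.002,1.5*e.std())]
    return c,n,len(P)
E
python3 - <<'E'
from nut import *
o=observe();T=pose(o);s=snapshot("wrist")
print(T[:3,3],o["qvel"].round(3))
np.savez("w3.npz",T=T,**s)
crop(s,(285,288),50,8,"w3c.png")
c,n,N=fit(s,T,(298,288)); print(c,n,N)
C=cloud(s,T); v,u=np.mgrid[:420,:560]; Q=C[np.hypot(u-284,v-287)<8]; print(np.median((Q-c)@n))
E
```

```text
[ 0.50968364 -0.07436496  0.30029592] [ 0.002  0.001 -0.001 -0.001  0.002 -0.002]
[ 0.62107927 -0.06246115  0.1371048 ] [-0.47909818 -0.22442765  0.84858539] 9984
0.057852505866581284
```

View pics/w3c.png

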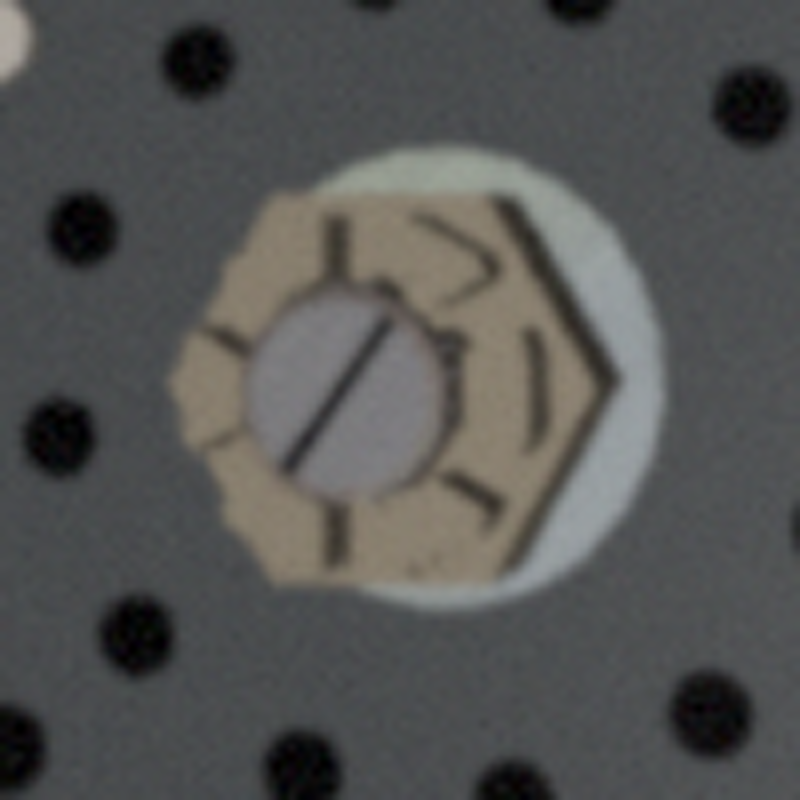

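```bash
cat >> nut.py <<'E'
def onpl(s,T,c,n,uv,h):
    M=cam(s,T); f,cx,cy=K(s); d=M[:3,:3]@np.array([(uv[0]-cx)/f,(uv[1]-cy)/f,1]); p0=c+n*h
    return M[:3,3]+d*((p0-M[:3,3])@n)/(d@n)
def overlay(s,T,E,n,y,th,org,k,name):
    # E shaft-end centre, y hole dir, th nut rad
    img=s["img"]; r=50
    a=cv2.resize(img[org[1]:org[1]+100,org[0]:org[0]+100],None,fx=k,fy=k,interpolation=cv2.INTER_CUBIC)[:,:,::-1].copy()
    x=np.cross(y,n) # cw 90 from y
    def P(X): return ((proj(s,X,T)-org+.5)*k-.5)
    def poly(pts,col,cl=True): cv2.polylines(a,[np.round([P(p) for p in pts]).astype(int)],cl,col,1,cv2.LINE_AA)
    ang=lambda t:np.cos(t)*y+np.sin(t)*x
    poly([E+.012*y,E-.012*y],(0,255,0),False)
    poly([E+.012*ang(t) for t in np.linspace(0,6.28,60)],(0,255,0))
    for h in(-.020,-.044): poly([E+h*n+.046/np.sqrt(3)*ang(th+np.pi/6+i*np.pi/3) for i in range(6)],(0,0,255))
    for i in range(6):
        t=th+i*np.pi/3
        for w in(-.0035,.0035):
            poly([E-.007*n+ang(t)*q+w*ang(t+np.pi/2) for q in(.012,.0207)],(255,0,0),False)
    cv2.imwrite("pics/"+name,a)
E
python3 - <<'E'
from nut import *
s=dict(np.load("w3.npz")); T=s["T"]; s["fov_y"]=float(s["fov_y"])
c=np.array([0.62107927,-0.06246115,0.1371048]);n=np.array([-0.47909818,-0.22442765,0.84858539])
uv=lambda p:((p[0]+.5)/8-.5+235,(p[1]+.5)/8-.5+238)
E_=onpl(s,T,c,n,uv((346,393)),.058)
a=onpl(s,T,c,n,uv((390,320)),.058);b=onpl(s,T,c,n,uv((288,472)),.058)
y=(a-b)/np.linalg.norm(a-b); print("E",E_,"y",y,np.linalg.norm(a-b),"az",np.degrees(np.arctan2(y[1],y[0])),"mid",(a+b)/2)
# hex angle
cor=[(614,380),(500,198),(272,198),(275,583),(500,583),(172,383)]
x=np.cross(y,n); A=[]
for q in cor:
    r=onpl(s,T,c,n,uv(q),.038)-(E_-.02*n); A.append(np.degrees(np.arctan2(r@x,r@y))%60); print(np.round(np.linalg.norm(r),4),round(A[-1],1))
th=np.mean(A)-30; print("theta",th,np.radians(th))
np.savez("geo.npz",E=E_,n=n,y=y,th=np.radians(th))
overlay(s,T,E_,n,y,np.radians(th),np.array([235,238]),8,"ov3.png")
E
```

```text
E [ 0.59135961 -0.08035768  0.18394144] y [-0.77695255  0.5582633  -0.29101   ] 0.020634285540947806 az 144.3016414912636 mid [ 0.59173866 -0.08114673  0.18394676]
0.0277 53.2
0.0263 57.5
0.0266 52.0
0.027 55.3
0.0265 53.5
0.027 54.8
theta 24.397082012164702 0.42580940899135733
```

View pics/ov3.png

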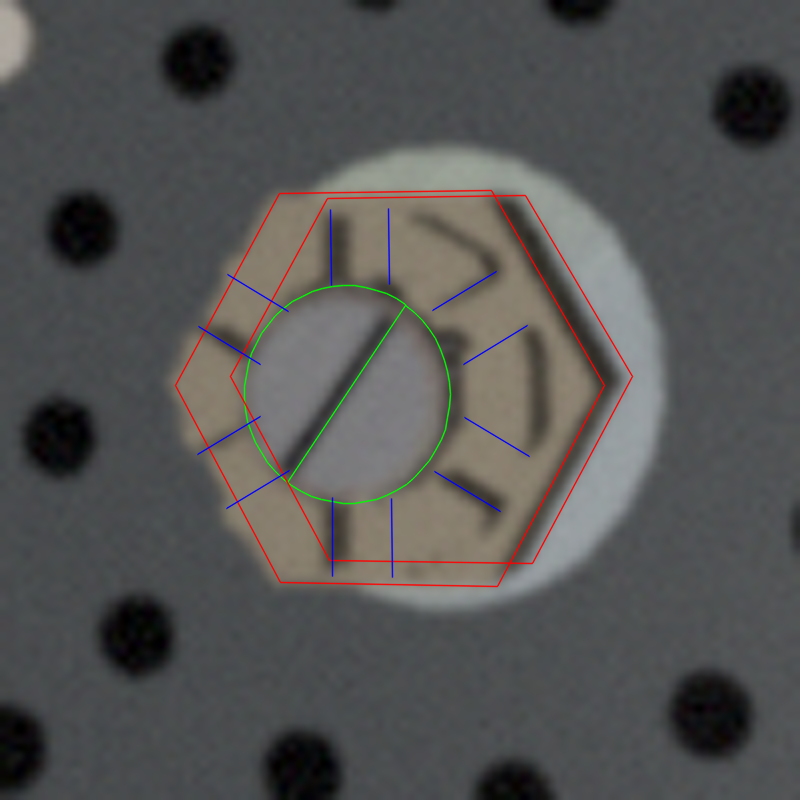

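>>> arm_command(gripper=[1,1,1,1,1,1,1,1,1,1,1,1], xyz=[[-3,0,0],[-6,0,1],[-8.5,0,2],[-9.7,0.1,4],[-9.7,0.1,7],[-9.7,0.1,9.5],[-9.7,0.1,11],[-9.7,0.1,12.5],[-9.7,0.1,14],[-9.7,0.1,15],[-9.7,0.1,15.4],[-9.7,0.1,15.4]], turn=[-7,-14,-21,-28,-32.7,-32.7,-32.7,-32.7,-32.7,-32.7,-32.7,-32.7], newtons=40)

```text
time_s: 4.75
tool_pos: [0.6062, -0.0742, 0.1455]
eef_rot: [-0.282, 0.96, 0.0, -0.001]
contact_force: [-0.5, -0.0, -0.1]
width: 0.0854
```

```bash
python3 - <<'E'
from nut import *
o=observe();T=pose(o);s=snapshot("wrist");p=snapshot("side")
print(o["time_s"],T[:3,3].round(4),o["contact_force"].round(1),np.degrees(np.arctan2(T[1,1],T[0,1])))
cv2.imwrite("pics/w4.png",s["img"][:,:,::-1])
crop(p,(238,180),45,6,"s4c.png")
E
```

```text
4.75 [ 0.6062 -0.0742  0.1455] [-0.5 -0.  -0.1] 122.71210867763197
```

View pics/w4.png

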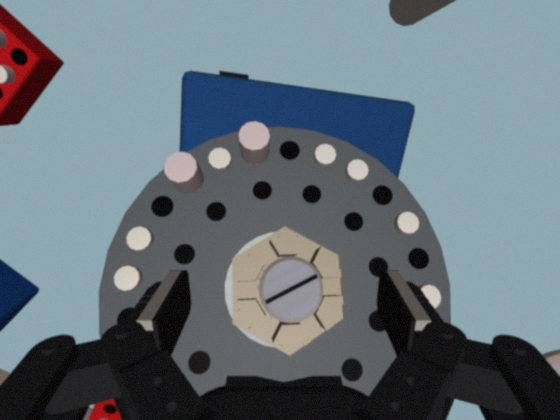

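View pics/s4c.png

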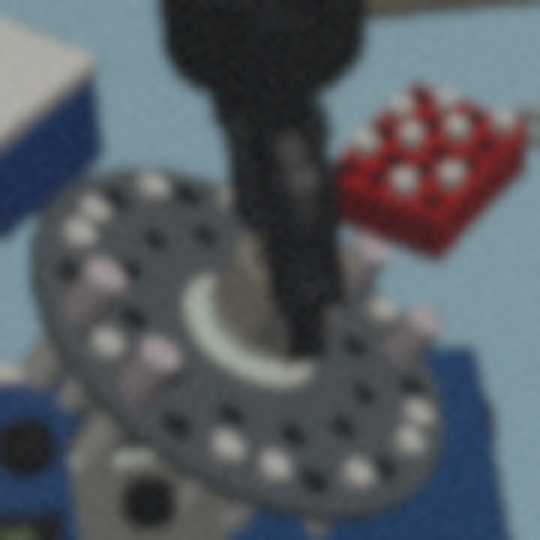

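>>> arm_command(gripper=[-1,-1,-1,-1,-1,-1,-1,-1], xyz=[[0,0,0],[0,0,0],[0,0,0],[0,0,0],[0,0,0],[0,0,0],[0,0,0],[0,0,0]], turn=[0,0,0,0,0,0,0,0], newtons=40)

```text
time_s: 5.52
tool_pos: [0.6059, -0.0735, 0.1475]
eef_rot: [-0.281, 0.96, 0.001, -0.0]
contact_force: [-5.9, 8.0, 9.3]
width: 0.0463
```

```bash
python3 - <<'E'
from nut import *
o=observe();T=pose(o);s=snapshot("wrist")
print(o["time_s"],T[:3,3].round(4),o["contact_force"].round(1),o["moment"].round(2),np.degrees(np.arctan2(T[1,1],T[0,1])),o["width"])
cv2.imwrite("pics/w5.png",s["img"][:,:,::-1])
E
```

```text
5.5167 [ 0.6059 -0.0735  0.1475] [-5.9  8.   9.3] [1.12 0.93 0.01] 122.63931341139059 0.046265292292723394
```

View pics/w5.png

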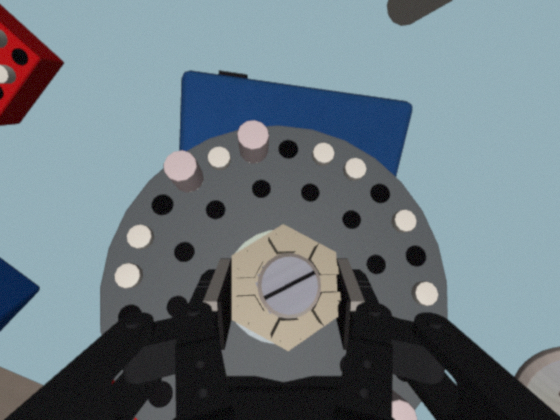

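>>> arm_command(gripper=[-1,-1,-1,-1,-1,-1,-1,-1,-1], xyz=[[0,0,-0.2],[0,0,-0.2],[0,0,-0.2],[0,0,-0.2],[0,0,-0.2],[0,0,-0.2],[0,0,-0.2],[0,0,-0.2],[0,0,-0.2]], turn=[3,8,13,18,23,27,29,29,29], newtons=40)

```text
time_s: 6.32
tool_pos: [0.6038, -0.0735, 0.1513]
eef_rot: [-0.033, 0.999, 0.002, -0.003]
contact_force: [-19.5, 3.0, 31.2]
width: 0.0455
```

```bash
python3 - <<'E'
from nut import *
o=observe();T=pose(o);s=snapshot("wrist")
print(o["time_s"],T[:3,3].round(4),o["contact_force"].round(1),o["moment"].round(2),np.degrees(np.arctan2(T[1,1],T[0,1])),o["width"])
np.savez("w6.npz",T=T,**s)
crop(s,(283,288),70,8,"w6.png")
a=cv2.resize(s["img"][225:355,215:350],None,fx=5.5,fy=5.5,interpolation=cv2.INTER_CUBIC);cv2.imwrite("pics/w6.png",a[:,:,::-1])
E
```

```text
6.3167 [ 0.6038 -0.0735  0.1513] [-19.5   3.   31.2] [3.64 3.2  1.55] 93.74405219224636 0.045458682505788335
```

View pics/w6.png

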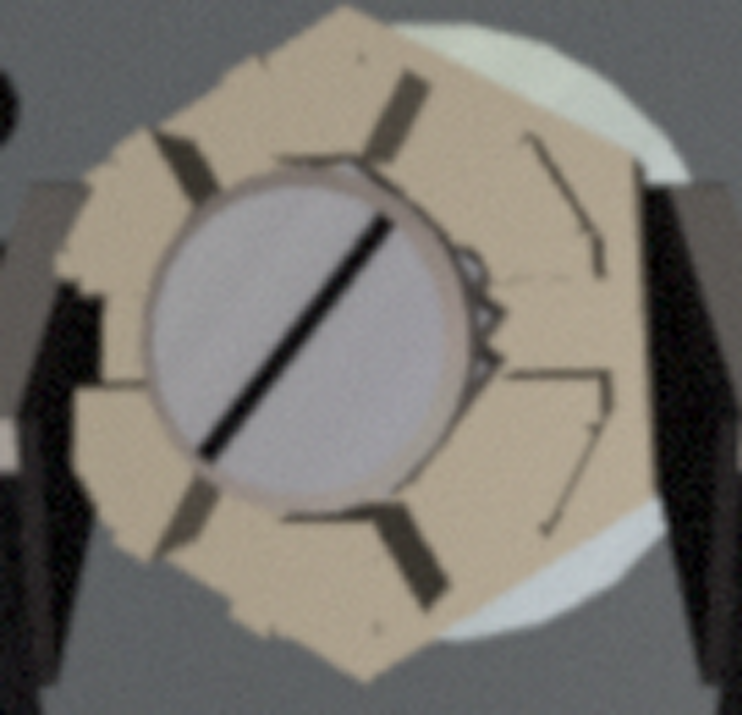

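```bash
cat >> nut.py <<'E'
def solve(s,T,G,line,cen,cor,org,k,name):
    E0,n=G["E"],G["n"]; c=E0-.058*n
    uv=lambda p:((p[0]+.5)/k-.5+org[0],(p[1]+.5)/k-.5+org[1])
    E_=onpl(s,T,c,n,uv(cen),.058); a=onpl(s,T,c,n,uv(line[0]),.058);b=onpl(s,T,c,n,uv(line[1]),.058)
    y=(a-b)/np.linalg.norm(a-b); x=np.cross(y,n); A=[]
    print("E",E_.round(4),"y",y.round(4),"az",np.degrees(np.arctan2(y[1],y[0])).round(2),"len",np.linalg.norm(a-b).round(4))
    cs=[onpl(s,T,c,n,uv(q),.038)-(E_-.02*n) for q in cor]
    for r in cs: A.append(np.degrees(np.arctan2(r@x,r@y))%60); print(np.round(np.linalg.norm(r),4),round(A[-1],1))
    z=np.angle(np.mean(np.exp(1j*np.radians(A)*6)))/6; th=np.degrees(z)%60-30+60
    th=(th if th<75 else th-60); print("theta deg",th,np.radians(th))
    overlay(s,T,E_,n,y,np.radians(th),np.array(org),k,name); return E_,y,np.radians(th)
E
python3 - <<'E'
from nut import *
s=dict(np.load("w6.npz")); T=s["T"]; s["fov_y"]=float(s["fov_y"]); G=np.load("geo.npz")
solve(s,T,G,((390,222),(205,458)),(308,340),((345,5),(637,160),(660,497),(368,682)),(215,225),5.5,"ov6.png")
E
```

```text
E [ 0.5917 -0.0804  0.1841] y [-0.7701  0.5713 -0.2837] az 143.43 len 0.0208
0.0267 17.1
0.0259 19.5
0.0261 18.6
0.0263 20.1
theta deg 48.836933454692996 0.8523652853617617
```

View pics/ov6.png

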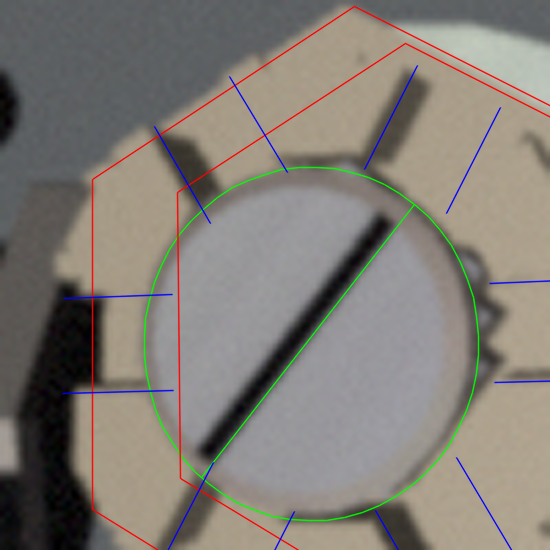

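>>> arm_command(gripper=[-1,-1,-1,-1,-1,-1], xyz=[[0.1,0,-0.3],[0.2,0,-0.5],[0.2,0,-0.5],[0.2,0,-0.5],[0.2,0,-0.5],[0.2,0,-0.5]], turn=[1,4,7,9,9,9], newtons=40)

```text
time_s: 6.87
tool_pos: [0.6027, -0.0734, 0.1534]
eef_rot: [0.046, 0.999, 0.001, -0.002]
contact_force: [-6.0, 4.3, 4.8]
width: 0.0451
```

```bash
python3 - <<'E'
from nut import *
o=observe();T=pose(o);s=snapshot("wrist")
print(o["time_s"],T[:3,3].round(4),o["contact_force"].round(1),o["moment"].round(2),np.degrees(np.arctan2(T[1,1],T[0,1])),o["width"])
np.savez("w7.npz",T=T,**s)
a=cv2.resize(s["img"][225:355,215:350],None,fx=5.5,fy=5.5,interpolation=cv2.INTER_CUBIC);cv2.imwrite("pics/w7.png",a[:,:,::-1])
E
```

```text
6.8667 [ 0.6027 -0.0734  0.1534] [-6.   4.3  4.8] [3.4  0.82 1.39] 84.72624811878505 0.045144457992827736
```

View pics/w7.png

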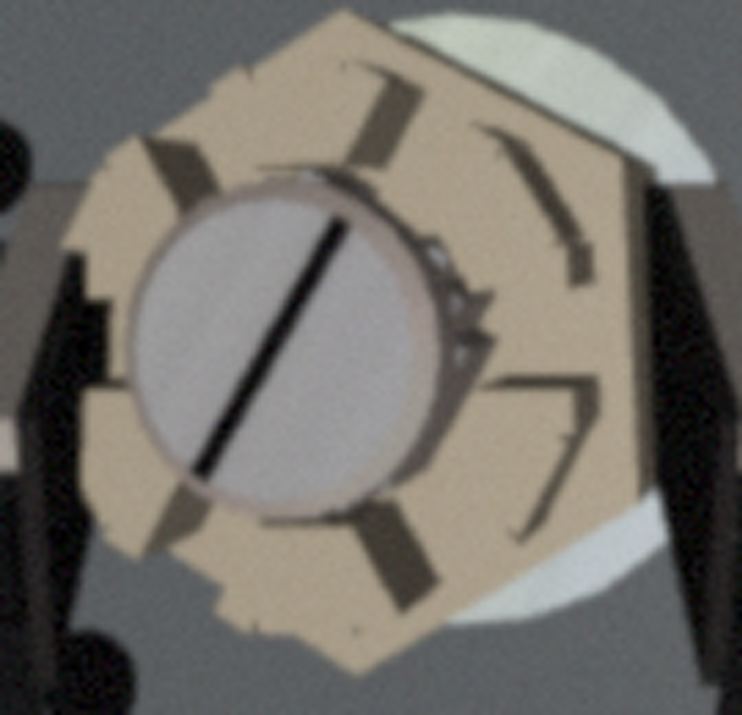

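```bash
python3 - <<'E'
from nut import *
s=dict(np.load("w7.npz")); T=s["T"]; s["fov_y"]=float(s["fov_y"]); G=np.load("geo.npz")
solve(s,T,G,((345,222),(203,475)),(275,350),((345,10),(632,160),(645,493),(358,675)),(215,225),5.5,"ov7.png")
E
```

```text
E [ 0.5918 -0.0809  0.1841] y [-0.774   0.5639 -0.2879] az 143.93 len 0.0206
0.0266 27.7
0.027 28.6
0.0263 25.8
0.0264 28.4
theta deg 57.6290680268761 1.00581698192478
```

View pics/ov7.png

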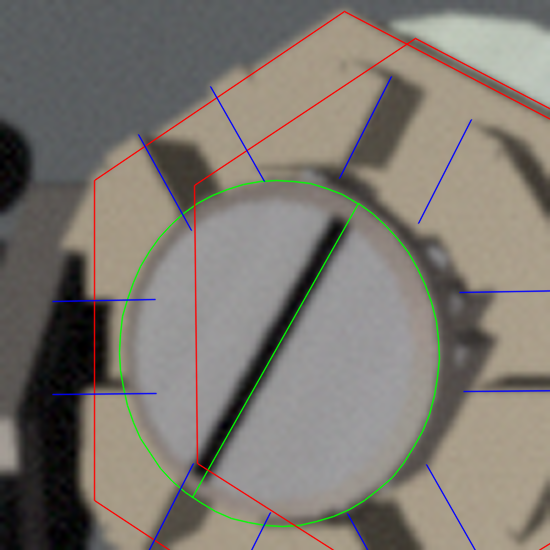

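>>> arm_command(gripper=[-1,-1,-1,1,1,1,1,1,1,1,1,1], xyz=[[0,0,0],[0,0,0],[0,0,0],[0,0,0],[0,0,0],[0,0,0],[0,0,0],[0,0,-1],[0,0,-3],[0,0,-6],[0,0,-7],[0,0,-7]], turn=[1.5,2.5,2.5,2.5,2.5,2.5,2.5,2.5,2.5,2.5,2.5,2.5], newtons=40)

```text
time_s: 7.92
tool_pos: [0.6068, -0.0755, 0.2271]
eef_rot: [0.068, 0.998, -0.0, 0.003]
contact_force: [0.9, 0.2, 0.3]
width: 0.0854
```

```bash
python3 - <<'E'
from nut import *
o=observe();T=pose(o);s=snapshot("wrist")
print(o["time_s"],T[:3,3].round(4),o["contact_force"].round(1),o["moment"].round(2),np.degrees(np.arctan2(T[1,1],T[0,1])),o["width"])
np.savez("w8.npz",T=T,**s)
a=cv2.resize(s["img"][200:330,215:350],None,fx=5.5,fy=5.5,interpolation=cv2.INTER_CUBIC);cv2.imwrite("pics/w8.png",a[:,:,::-1])
E
```

```text
7.9167 [ 0.6068 -0.0755  0.2271] [0.9 0.2 0.3] [-0.03 -0.01  0.03] 82.14858535117219 0.0853530513050688
```

View pics/w8.png

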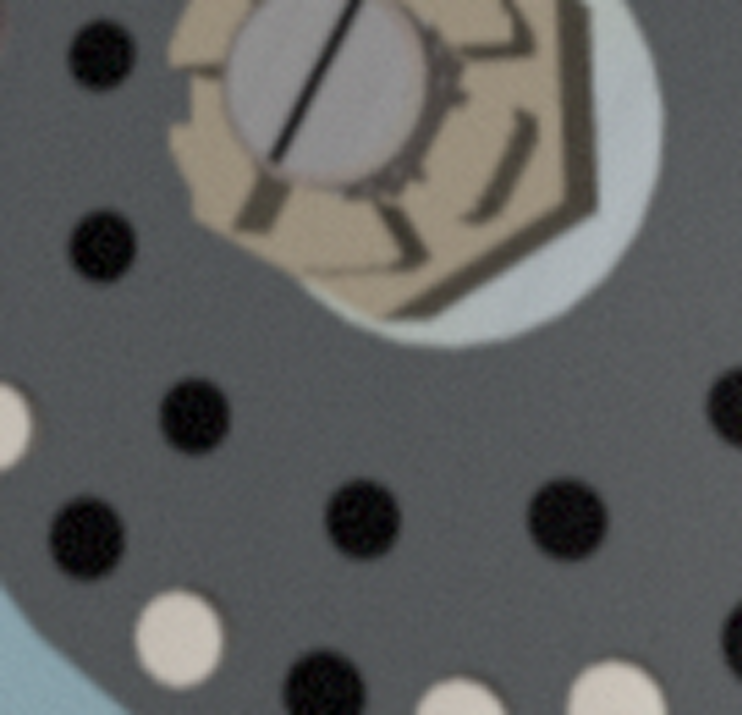

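```bash
python3 - <<'E'
from nut import *
s=dict(np.load("w8.npz"));
a=cv2.resize(s["img"][160:265,235:340],None,fx=7,fy=7,interpolation=cv2.INTER_CUBIC);cv2.imwrite("pics/w8b.png",a[:,:,::-1])
E
```

```text
(no output)
```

View pics/w8b.png

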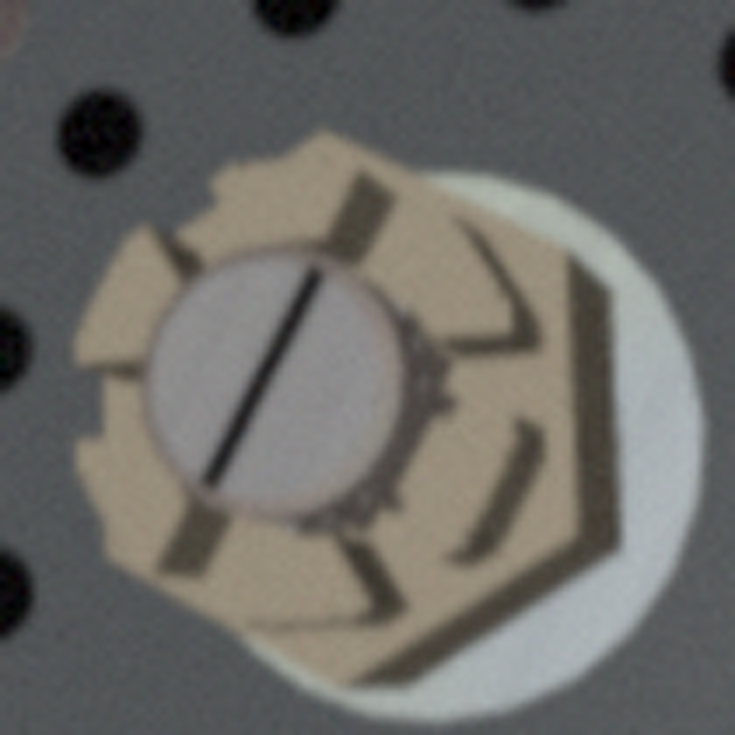

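```bash
python3 - <<'E'
from nut import *
s=dict(np.load("w8.npz")); T=s["T"]; s["fov_y"]=float(s["fov_y"]); G=np.load("geo.npz")
solve(s,T,G,((317,270),(209,487)),(272,382),((325,130),(572,245),(580,535),(350,685),(105,555)),(235,160),7,"ov8.png")
E
```

```text
E [ 0.5917 -0.0805  0.1841] y [-0.778   0.5561 -0.2922] az 144.44 len 0.0208
0.027 29.2
0.0266 29.6
0.0258 30.7
0.0257 30.0
0.0271 32.6
theta deg 60.415063717117725 1.0544417796658683
```

View pics/ov8.png

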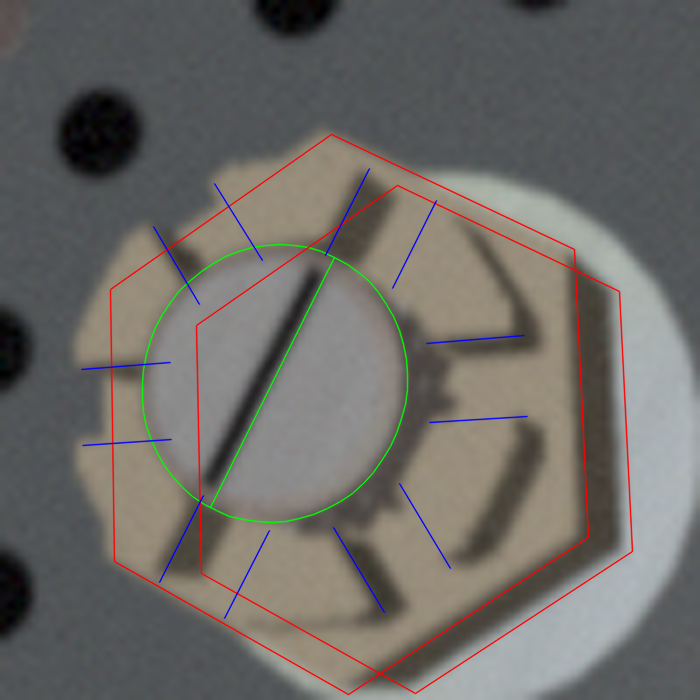

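```bash
python3 - <<'E'
from nut import *
o=observe(); print(o["joint_pos"].round(3))
s=snapshot("top"); C=cloud(s); img=s["img"].astype(int)
m=(img[:,:,2]>1.4*img[:,:,0])&(img[:,:,2]>img[:,:,1]*1.15)&(s["range_z"]>0)&(C[:,:,0]>.4)&(C[:,:,0]<.8)&(abs(C[:,:,1]+.08)<.2)
print(m.sum()); P=C[m]; print(np.percentile(P[:,2],[5,20,50,80,95]).round(3))
top=P[P[:,2]>np.median(P[:,2])-.01]
h=cv2.minAreaRect(top[:,:2].astype(np.float32)); print(h, cv2.boxPoints(h).round(3))
a=cv2.resize(s["img"][100:270,180:400],None,fx=3.5,fy=3.5,interpolation=cv2.INTER_CUBIC);cv2.imwrite("pics/t8.png",a[:,:,::-1])
p=snapshot("side"); a=cv2.resize(p["img"][150:300,150:350],None,fx=4,fy=4,interpolation=cv2.INTER_CUBIC);cv2.imwrite("pics/s8.png",a[:,:,::-1])
Cs=cloud(p)
# heights along image of left base face
for uv in ((190,215),(200,235),(230,235),(262,235),(270,215),(275,225),(230,245),(270,240)): print(uv,Cs[uv[1],uv[0]].round(3))
E
```

```text
[-0.143  0.407  1.671 -0.     1.059 -1.577]
163
[0.037 0.041 0.045 0.048 0.055]
((0.610802412033081, -0.056289732456207275), (0.27492186427116394, 0.06204934045672417), 60.29909896850586) [[ 0.516 -0.16 ]
 [ 0.57  -0.191]
 [ 0.706  0.048]
 [ 0.652  0.078]]
(190, 215) [ 0.734 -0.034  0.041]
(200, 235) [0.678 0.025 0.045]
(230, 235) [ 0.608 -0.     0.042]
(262, 235) [ 0.532 -0.024  0.044]
(270, 215) [ 0.535 -0.098  0.042]
(275, 225) [ 0.512 -0.067  0.043]
(230, 245) [0.601 0.019 0.028]
(270, 240) [ 0.511 -0.024  0.032]
```

View pics/t8.png

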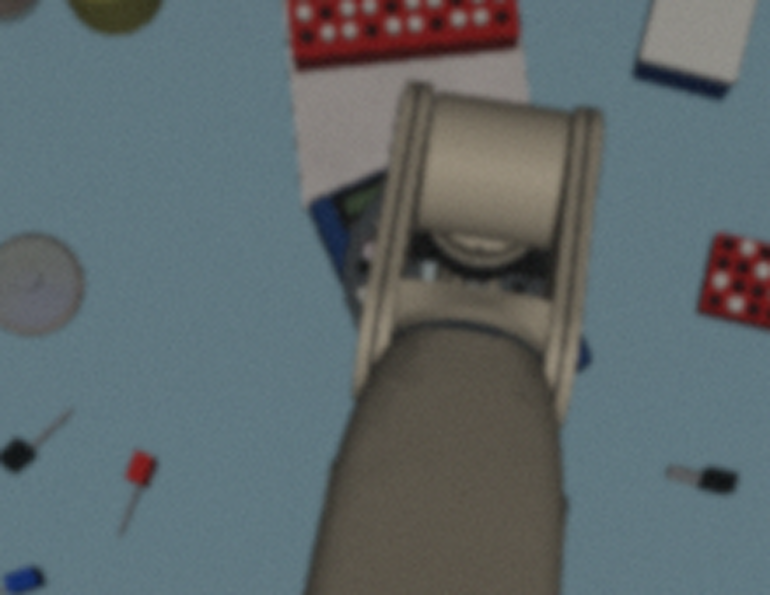

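View pics/s8.png

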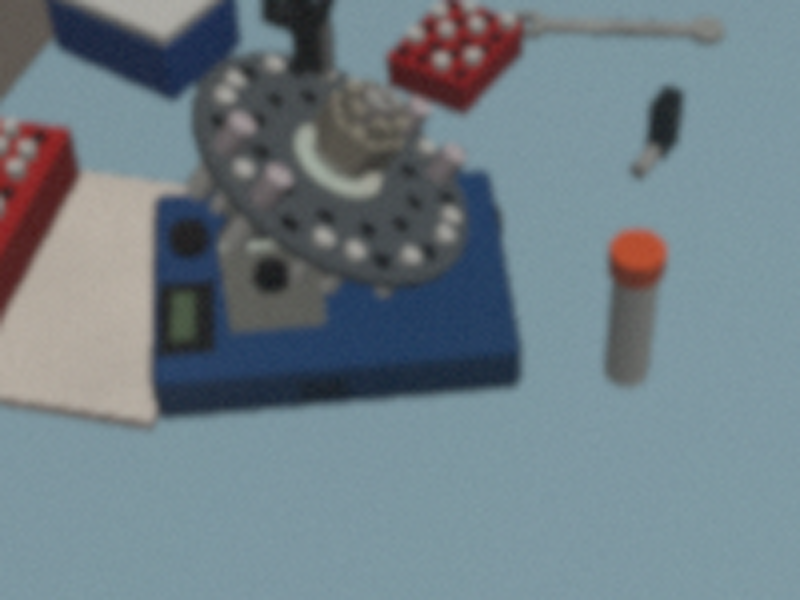

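```bash
python3 - <<'E'
from nut import *
s=dict(np.load("w3.npz")); T=s["T"]; s["fov_y"]=float(s["fov_y"])
C=cloud(s,T); a=cv2.resize(s["img"][130:230,190:370],None,fx=4.4,fy=4.4,interpolation=cv2.INTER_CUBIC);cv2.imwrite("pics/b3.png",a[:,:,::-1])
img=s["img"].astype(int); m=(img[:,:,2]>1.4*img[:,:,0])&(C[:,:,2]>.035)&(C[:,:,2]<.06); m[260:]=0
P=C[m]; print(len(P),np.percentile(P[:,2],[5,50,95]).round(4))
# hull & lines in rotated frame (wall dir az 25.1)
a=np.radians(25.08); e=np.array([np.cos(a),np.sin(a)]); w=np.array([-e[1],e[0]])
q=P[P[:,2]>.040][:,:2]
for k in (-.5,0,.5): 
    b=a+np.radians(k*2); e_=np.array([np.cos(b),np.sin(b)]); w_=np.array([-e_[1],e_[0]]); print(k*2,"min e",np.percentile(q@e_,[.2,1,3]).round(4),"max w",np.percentile(q@w_,[97,99,99.8]).round(4))
wm=np.percentile(q@w,99.5); em=np.percentile(q@e,.5); print("corner",(wm*w+em*e).round(4))
E
```

```text
5111 [0.0401 0.0434 0.0449]
-1.0 min e [0.2965 0.4326 0.4342] max w [-0.235  -0.2331 -0.232 ]
0 min e [0.2885 0.4275 0.4286] max w [-0.2432 -0.2414 -0.2405]
1.0 min e [0.2803 0.4212 0.4229] max w [-0.2514 -0.2496 -0.2486]
corner [ 0.3708 -0.0925]
```

View pics/b3.png

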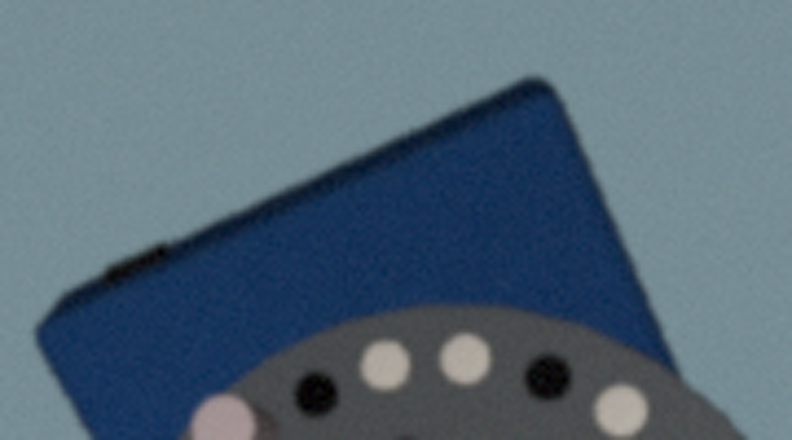

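```bash
python3 - <<'E'
from h import *
delta((0.475,0.305,0.20),40)
E
```

```text
cur [ 0.604  -0.075   0.2225] yaw 172.15 -> xyz cm [17.97 35.89  2.27] turn 132.15
```

>>> arm_command(gripper=[1,1,1,1,1,1,1,1,1,1,1,1], xyz=[[0.5,1,-2],[1.5,4,-2.5],[3,7,-2.5],[5,10.5,-2.5],[7,14,-2.5],[9,17.5,-2.5],[10.5,21,-2.5],[12,24.5,-2.5],[13.5,28,-2.5],[15,31,-2.5],[16.5,34,-1],[18,36,0]], turn=[7,14,21,28,35,42,49,56,63,70,77,84])

```text
time_s: 9.07
tool_pos: [0.4742, 0.3084, 0.2215]
eef_rot: [0.707, 0.707, -0.0, -0.0]
contact_force: [-0.2, 0.5, -1.2]
width: 0.0856
```

```bash
python3 - <<'E'
from h import *
print(observe()["time_s"]);delta((0.475,0.305,0.20),40)
E
```

```text
9.0667
cur [0.4742 0.3084 0.2215] yaw 90.0 -> xyz cm [-0.34  0.08  2.15] turn 50.0
```

>>> arm_command(gripper=[1,1,1,1,1,1,1,1], xyz=[[0,0,0.5],[0,0,1],[0,0,2],[0,0,2],[0,0,2],[0,0,2],[0,0,2],[0,0,2]], turn=[7,14,21,28,35,42,48,48])

```text
time_s: 9.73
tool_pos: [0.4745, 0.3056, 0.2015]
eef_rot: [0.933, 0.359, -0.002, 0.0]
contact_force: [0.0, -1.0, -0.2]
width: 0.0852
```

```bash
python3 - <<'E'
from h import *
snapshot("side")  # lets the arm settle 0.05 s
o=observe();T=pose(o);s=snapshot("wrist")
print(o["time_s"],T[:3,3].round(4),np.degrees(np.arctan2(T[1,0],T[0,0])),o["qvel"].round(3))
cv2.imwrite("pics/w9.png",s["img"][:,:,::-1]); np.savez("w9.npz",T=T,**s)
for l,z in (("key_grip",.024),("key_blade",.005)):
  for q in pinpoint("wrist",l)[:4]: print(l,q["uv"],round(q["conf"],2),ray_z(s,q["uv"],z,T).round(4))
C=cloud(s,T); img=s["img"].astype(int).sum(2)
v,u=np.mgrid[:420,:560]
m=(img<110)&(C[:,:,2]>.043)&(C[:,:,2]<.054)&(np.hypot(C[:,:,0]-.475,C[:,:,1]-.305)<.04)
P=C[m]; print(m.sum(),P.mean(0)); r=cv2.minAreaRect(P[:,:2].astype(np.float32)); print(r,cv2.boxPoints(r))
crop(s,(u[m].mean(),v[m].mean()),60,6,"w9c.png")
E
```

```text
9.7833 [0.4747 0.3056 0.2018] 42.400750803677404 [ 0.    -0.005 -0.006 -0.     0.002 -0.056]
key_grip [280.1, 181.2] 0.67 [0.473  0.3075 0.024 ]
key_grip [198.2, 110.0] 0.59 [0.472  0.4103 0.024 ]
key_grip [350.2, 250.2] 0.58 [0.4674 0.2001 0.024 ]
key_blade [310.9, 178.3] 0.82 [0.4937 0.2824 0.005 ]
key_blade [195.2, 241.2] 0.75 [0.3525 0.3283 0.005 ]
key_blade [315.7, 258.0] 0.57 [0.4295 0.2127 0.005 ]
key_blade [208.0, 72.7] 0.57 [0.5019 0.4274 0.005 ]
422 [0.47413074 0.30765964 0.04763396]
((0.4737565815448761, 0.3073970675468445), (0.014987354166805744, 0.02419712394475937), 45.383689880371094) [[0.45988128 0.31056038]
 [0.4771054  0.29356536]
 [0.4876319  0.30423376]
 [0.47040775 0.32122877]]
```

View pics/w9.png

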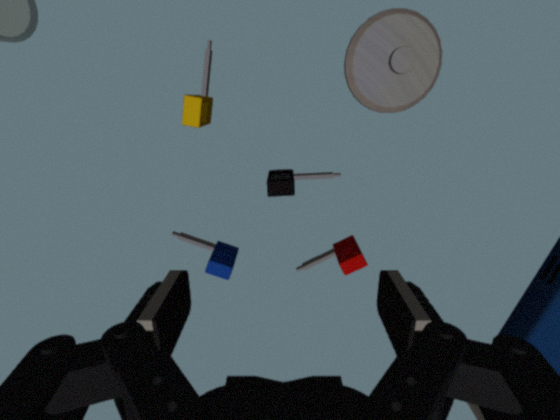

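View pics/w9c.png

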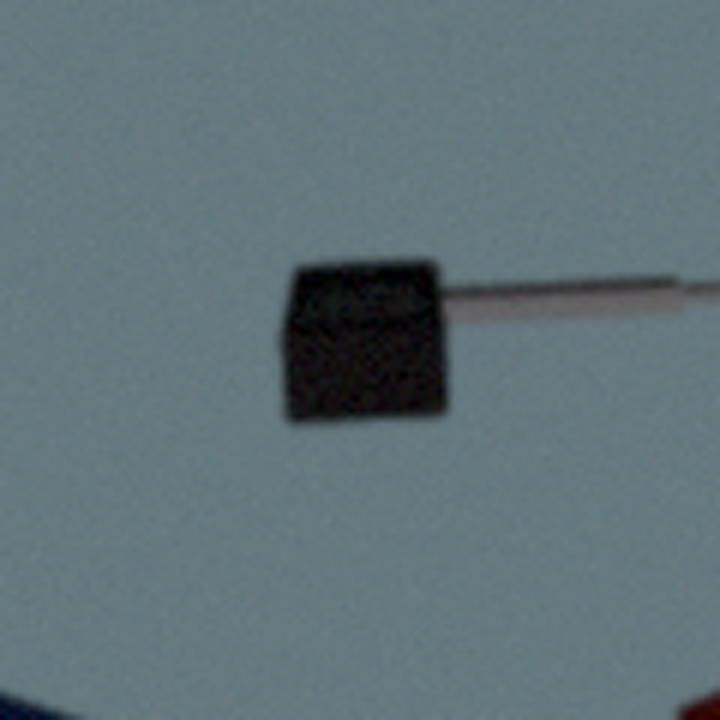

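>>> arm_command(gripper=[1,1,1,1,1,1,1,1,-1,-1,-1,-1], xyz=[[0,-0.1,3],[0.1,-0.2,7],[0.1,-0.2,11],[0.1,-0.2,14],[0.1,-0.2,16],[0.1,-0.2,17],[0.1,-0.2,17.6],[0.1,-0.2,17.6],[0.1,-0.2,17.6],[0.1,-0.2,17.6],[0.1,-0.2,17.6],[0.1,-0.2,17.6]], turn=[-3,-5.3,-5.3,-5.3,-5.3,-5.3,-5.3,-5.3,-5.3,-5.3,-5.3,-5.3], newtons=25)

```text
time_s: 10.93
tool_pos: [0.4755, 0.3087, 0.0285]
eef_rot: [0.915, 0.403, 0.001, -0.0]
contact_force: [-0.4, 0.1, 0.8]
width: 0.0388
```

>>> arm_command(gripper=[-1,-1,-1,-1,-1], xyz=[[0,0,0],[0,0,0],[0,0,0],[0,0,0],[0,0,0]], turn=[0,0,0,0,0], newtons=25)

```text
time_s: 11.35
tool_pos: [0.4753, 0.3086, 0.0283]
eef_rot: [0.915, 0.403, 0.001, -0.0]
contact_force: [0.4, -0.8, 6.1]
width: 0.0258
```

```bash
python3 - <<'E'
from h import *
o=observe();T=pose(o);s=snapshot("wrist");p=snapshot("side")
print(o["time_s"],T[:3,3].round(4),np.degrees(np.arctan2(T[1,1],T[0,1])),o["width"],o["contact_force"].round(1))
cv2.imwrite("pics/w10.png",s["img"][:,:,::-1]); crop(p,(238,365),40,7,"s10.png")
E
```

```text
11.35 [0.4753 0.3086 0.0283] -42.42107621697644 0.025789036326099527 [ 0.4 -0.8  6.1]
```

View pics/w10.png

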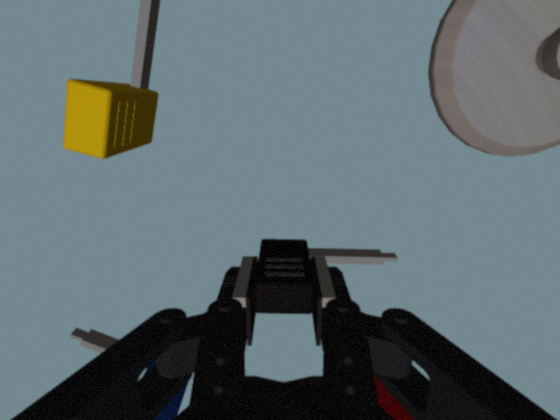

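View pics/s10.png

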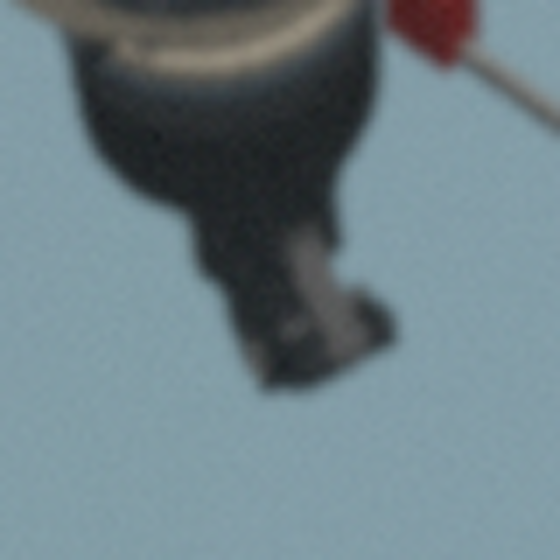

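```bash
python3 - <<'E'
from h import *
delta((0.494,0.06,0.12),115)
delta((0.494,-0.019,0.0643),115)
E
```

```text
cur [0.4753 0.3086 0.0283] yaw 47.58 -> xyz cm [-17.08  18.15  -9.19] turn -67.42
cur [0.4753 0.3086 0.0283] yaw 47.58 -> xyz cm [-22.91  23.48  -3.62] turn -67.42
```

>>> arm_command(gripper=[-1,-1,-1,-1,-1,-1,-1,-1,-1,-1,-1,-1], xyz=[[0,0,-2],[0,0,-5],[-1,1,-8],[-3,3.5,-9.2],[-5.5,6,-9.2],[-8,8.5,-9.2],[-10.5,11,-9.2],[-13,13.5,-9.2],[-15,16,-9.2],[-17,18.2,-9.2],[-17,18.2,-9.2],[-17,18.2,-9.2]], turn=[0,0,-7,-14,-21,-28,-35,-42,-49,-56,-63,-67.4], newtons=30)

```text
time_s: 12.45
tool_pos: [0.4947, 0.0581, 0.1196]
eef_rot: [0.536, 0.844, 0.0, 0.0]
contact_force: [0.6, 1.1, 0.3]
width: 0.0252
```

```bash
python3 - <<'E'
from h import *
snapshot("top")
o=observe();T=pose(o);s=snapshot("wrist")
print(o["time_s"],o["width"])
delta((0.494,-0.019,0.0643),115)
cv2.imwrite("pics/w11.png",s["img"][:,:,::-1])
E
```

```text
12.5 0.025168081418456768
cur [0.4946 0.0594 0.1196] yaw 114.95 -> xyz cm [-7.08 -3.36  5.53] turn -0.05
```

View pics/w11.png

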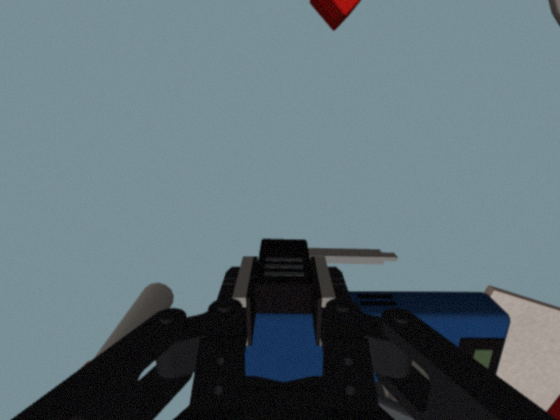

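```bash
cat > keyp.py <<'E'
from h import *
def keycloud(s):
    """points in tool frame of dark key grip region between fingers"""
    v,u=np.mgrid[:420,:560].astype(float); f,cx,cy=K(s); z=s["range_z"].astype(float)
    p=np.stack([(u-cx)/f*z,(v-cy)/f*z,z,np.ones_like(z)],-1)@np.asarray(s["tool_from_camera"]).T
    return p[...,:3]
E
python3 - <<'E'
from keyp import *
s=snapshot("wrist"); p=keycloud(s)
for r in range(236,318,6): print(r,[tuple((p[r,c]*1000).round(1)) for c in (270,285,300)])
print("blade",[tuple((p[r,c]*1000).round(1)) for r,c in ((250,330),(254,330),(258,330),(250,370),(256,370),(257,392))])
a=cv2.resize(s["img"][225:330,225:405],None,fx=4.4,fy=4.4,interpolation=cv2.INTER_CUBIC);cv2.imwrite("pics/w12.png",a[:,:,::-1])
E
```

```text
236 [(np.float64(-33.6), np.float64(-11.9), np.float64(118.4)), (np.float64(-34.2), np.float64(1.1), np.float64(119.7)), (np.float64(-34.3), np.float64(14.1), np.float64(120.1))]
242 [(np.float64(4.6), np.float64(-7.6), np.float64(23.3)), (np.float64(4.9), np.float64(0.7), np.float64(22.7)), (np.float64(4.3), np.float64(9.0), np.float64(23.9))]
248 [(np.float64(5.0), np.float64(-7.3), np.float64(14.8)), (np.float64(5.5), np.float64(0.6), np.float64(13.9)), (np.float64(5.1), np.float64(8.6), np.float64(14.6))]
254 [(np.float64(5.3), np.float64(-7.0), np.float64(7.2)), (np.float64(4.9), np.float64(0.6), np.float64(8.2)), (np.float64(4.5), np.float64(8.3), np.float64(8.9))]
260 [(np.float64(5.4), np.float64(-6.7), np.float64(0.6)), (np.float64(5.2), np.float64(0.6), np.float64(1.1)), (np.float64(4.6), np.float64(8.0), np.float64(2.2))]
266 [(np.float64(5.2), np.float64(-6.5), np.float64(-5.0)), (np.float64(5.5), np.float64(0.6), np.float64(-5.5)), (np.float64(5.1), np.float64(7.6), np.float64(-4.7))]
272 [(np.float64(5.8), np.float64(-6.2), np.float64(-11.5)), (np.float64(5.5), np.float
[... 936 characters left out ...]
19.4))]
308 [(np.float64(-7.6), np.float64(-6.1), np.float64(-19.4)), (np.float64(-8.3), np.float64(0.6), np.float64(-18.6)), (np.float64(-7.6), np.float64(7.2), np.float64(-19.5))]
314 [(np.float64(-84.8), np.float64(-11.0), np.float64(79.7)), (np.float64(-85.0), np.float64(1.1), np.float64(80.0)), (np.float64(-84.0), np.float64(13.0), np.float64(78.7))]
blade [(np.float64(-1.7), np.float64(26.2), np.float64(26.2)), (np.float64(-0.9), np.float64(25.3), np.float64(19.7)), (np.float64(-3.5), np.float64(25.5), np.float64(19.9)), (np.float64(-1.8), np.float64(49.0), np.float64(26.5)), (np.float64(-1.2), np.float64(46.9), np.float64(17.9)), (np.float64(-3.6), np.float64(60.1), np.float64(21.4))]
```

View pics/w12.png

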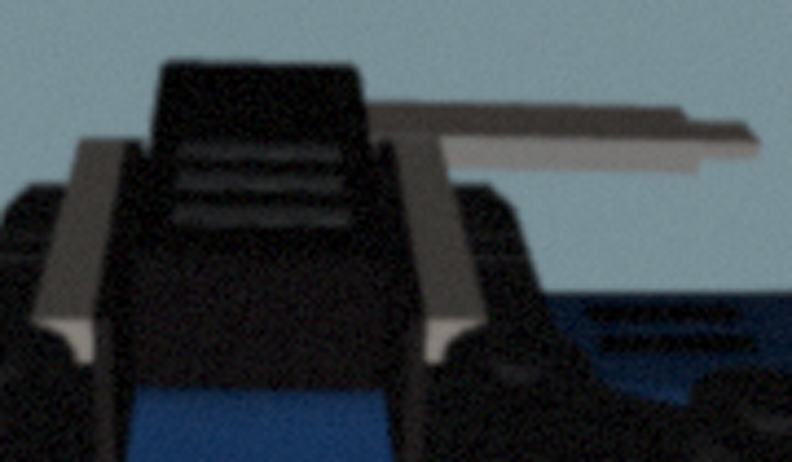

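>>> arm_command(gripper=[-1,-1,-1,-1,-1,-1,-1,-1,-1,-1], xyz=[[-1.5,-0.5,2],[-4,-2,5],[-6,-3.3,5.5],[-6.7,-3.3,5.5],[-7.2,-3.3,5.5],[-7.7,-3.3,5.5],[-8.2,-3.3,5.5],[-8.7,-3.3,5.5],[-8.9,-3.3,5.5],[-8.9,-3.3,5.5]], turn=[0,0,0,0,0,0,0,0,0,0], newtons=20)

```text
time_s: 13.43
tool_pos: [0.5013, -0.033, 0.0647]
eef_rot: [0.538, 0.843, -0.0, -0.001]
contact_force: [-3.3, 4.7, 0.8]
width: 0.0257
```

```bash
cat >> keyp.py <<'E'
def report(name,fx=4.4):
    o=observe();T=pose(o);s=snapshot("wrist"); p=keycloud(s)
    e=np.array([.9057,.4239]); w=np.array([-.4239,.9057])
    print("t",o["time_s"],"TCP",T[:3,3].round(4),"az_y",np.degrees(np.arctan2(T[1,1],T[0,1])).round(1),"width",round(o["width"],4),"F",o["contact_force"].round(1),"e,w",(T[:2,3]@e).round(4),(T[:2,3]@w).round(4))
    g=s["img"].astype(int).sum(2); q=p[225:330,255:315].reshape(-1,3); gg=g[225:330,255:315].ravel()
    m=(abs(q[:,0])<.04)&(q[:,2]>-.03)&(q[:,2]<.05)&(abs(q[:,1])<.0095); q=q[m]
    print("pts",len(q))
    for r in range(220,330,8): print(r,(p[r,285]*1000).round(1),end=" | ")
    print()
    np.savez("last.npz",T=T,**s)
    a=cv2.resize(s["img"][210:330,205:405],None,fx=4,fy=4,interpolation=cv2.INTER_CUBIC);cv2.imwrite("pics/"+name,a[:,:,::-1])
    return s,T,p
E
python3 - <<'E'
from keyp import *
report("w13.png")
E
```

```text
t 13.4333 TCP [ 0.5013 -0.033   0.0647] az_y 24.9 width 0.0257 F [-3.3  4.7  0.8] e,w 0.4401 -0.2424
pts 3592
220 [19.1  0.6 19.3] | 228 [16.9  0.6 13.7] | 236 [15.2  0.6  7.2] | 244 [13.6  0.6  1.3] | 252 [11.7  0.6 -3.4] | 260 [10.7  0.5 -9.4] | 268 [  9.5   0.5 -14.5] | 276 [  7.2   0.5 -17.4] | 284 [  5.9   0.5 -21.7] | 292 [  1.    0.5 -20.1] | 300 [ -3.6   0.5 -19.3] | 308 [-36.3   0.7  20.3] | 316 [-42.    0.8  20.5] | 324 [-48.6   0.8  21.7] |
```

View pics/w13.png

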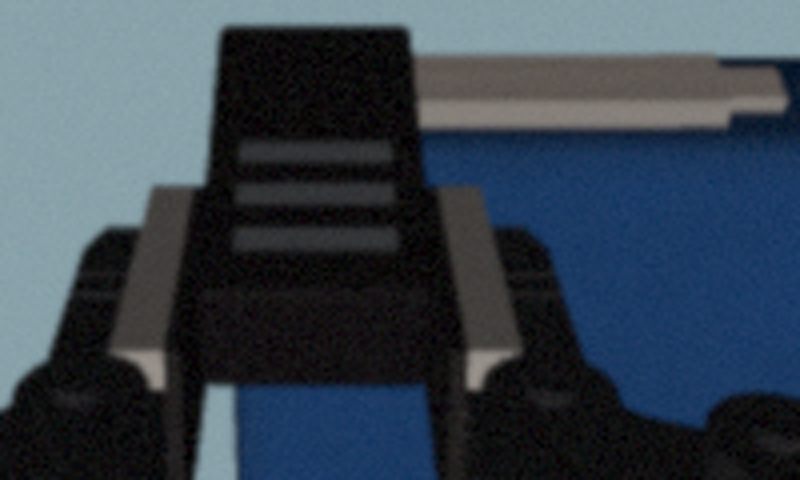

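>>> arm_command(gripper=[-1,-1,-1,-1,-1], xyz=[[-0.3,0,0],[-0.6,0,0],[-0.8,0,0],[-0.8,0,0],[-0.8,0,0]], turn=[0,0,0,0,0], newtons=20)

```text
time_s: 13.9
tool_pos: [0.5045, -0.04, 0.0646]
eef_rot: [0.538, 0.843, -0.0, -0.002]
contact_force: [-3.6, 6.2, -1.5]
width: 0.0252
```

```bash
python3 - <<'E'
from keyp import *
report("w14.png")
E
```

```text
t 13.9 TCP [ 0.5045 -0.04    0.0646] az_y 25.0 width 0.0252 F [-3.6  6.2 -1.5] e,w 0.44 -0.2501
pts 3619
220 [22.5  0.6 10.6] | 228 [20.4  0.6  5.1] | 236 [17.3  0.6  2.4] | 244 [15.8  0.6 -3.3] | 252 [14.4  0.5 -8.8] | 260 [ 12.5   0.5 -12.8] | 268 [ 10.4   0.5 -16.1] | 276 [  8.2   0.5 -19. ] | 284 [  5.6   0.5 -21.2] | 292 [  0.4   0.5 -19.3] | 300 [ -5.1   0.6 -17.1] | 308 [-37.3   0.8  21.8] | 316 [-41.1   0.8  19.3] | 324 [-48.    0.8  20.9] |
```

>>> arm_command(gripper=[-1,-1,-1,-1,-1,-1,-1,-1,-1], xyz=[[-0.2,0,0],[-0.25,0,0],[-0.25,0,0],[0.3,0,-0.5],[1.5,0,-2],[3,0,-4],[4,0,-7],[4,0,-9],[4,0,-9]], turn=[0,0,0,0,0,0,0,0,0], newtons=20)

```text
time_s: 14.7
tool_pos: [0.4921, -0.0044, 0.1593]
eef_rot: [0.537, 0.844, 0.002, 0.004]
contact_force: [1.1, -0.8, 0.5]
width: 0.0256
```

```bash
cat >> keyp.py <<'E'
def plane(q,th=.0015,it=200,seed=0):
    r=np.random.default_rng(seed); best=None
    for _ in range(it):
        a=q[r.choice(len(q),3,replace=False)]; n=np.cross(a[1]-a[0],a[2]-a[0]); L=np.linalg.norm(n)
        if L<1e-8: continue
        n/=L; k=abs((q-a[0])@n)<th
        if best is None or k.sum()>best.sum(): best=k
    c=q[best].mean(0); n=np.linalg.svd(q[best]-c,full_matrices=False)[2][2]; return c,n,best
def keyframe(p,g):
    """side (+y) face & top face of grip in tool frame"""
    box=p[190:330,262:308].reshape(-1,3); gg=g[190:330,262:308].ravel()
    m=(box[:,0]>-.035)&(box[:,0]<.045)&(box[:,2]>-.032)&(box[:,2]<.04)&(abs(box[:,1])<.0105)&(gg<220)
    q=box[m]; c1,n1,k1=plane(q); n1*=np.sign(n1[0]); q2=q[~k1]; c2,n2,k2=plane(q2); n2*=-np.sign(n2[2])
    print("side n",n1.round(3),"roll",np.degrees(np.arctan2(-n1[2],n1[0])).round(1) ,"c",(c1*1e3).round(1),k1.sum(),"| top n",n2.round(3),"c",(c2*1e3).round(1),k2.sum())
    return c1,n1,c2,n2
E
python3 - <<'E'
from keyp import *
s,T,p=report("w15.png"); keyframe(p,s["img"].astype(int).sum(2))
E
```

```text
t 14.7 TCP [ 0.4921 -0.0044  0.1593] az_y 25.1 width 0.0256 F [ 1.1 -0.8  0.5] e,w 0.4438 -0.2126
pts 3217
220 [23.1  0.6  9. ] | 228 [21.1  0.6  3.5] | 236 [18.9  0.5 -1.1] | 244 [16.5  0.5 -4.8] | 252 [14.3  0.5 -8.4] | 260 [ 12.8   0.5 -13.4] | 268 [ 11.1   0.5 -17.4] | 276 [  8.6   0.5 -19.8] | 284 [  5.9   0.5 -21.6] | 292 [ -0.3   0.5 -18.2] | 300 [ -6.5   0.6 -15.1] | 308 [-104.4    1.2  114.8] | 316 [-114.6    1.2  116.7] | 324 [-122.5    1.3  115.3] | 
side n [ 0.879 -0.001 -0.476] roll 28.4 c [16.7  0.2 -4.3] 3654 | top n [-0.478 -0.001 -0.879] c [ -0.4   0.3 -18.7] 684
```

View pics/w15.png

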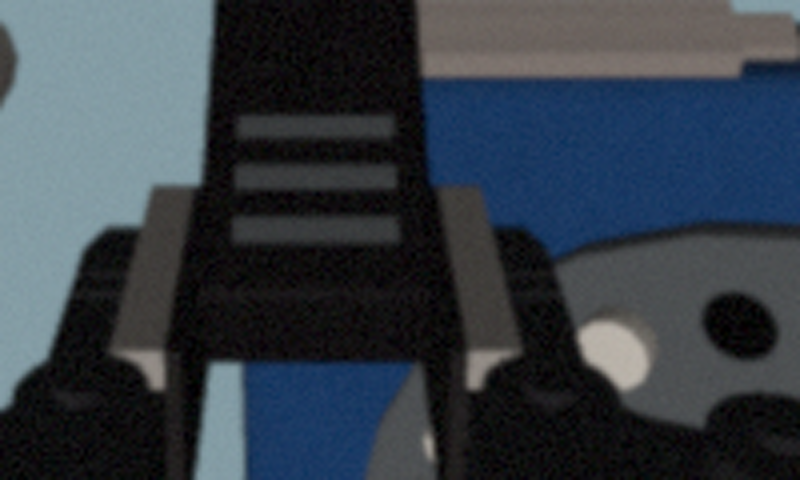

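```bash
cat > geo.py <<'E'
import numpy as np
from scipy.spatial.transform import Rotation as Rn
n=np.array([-.4791,-.2244,.8486]); n/=np.linalg.norm(n)
yh=np.array([-.7745,.5640,-.2880]); yh-=n*(yh@n); yh/=np.linalg.norm(yh)
E=np.array([.5917,-.0808,.1841]); H=E-.014*n
wx=np.cross(yh,n)   # desired key y
def tooldown(az_y):
    a=np.radians(az_y); y=np.array([np.cos(a),np.sin(a),0]); z=np.array([0,0,-1.]); x=np.cross(y,z); return np.stack([x,y,z],1)
# key in tool (mm->m)
ky=np.array([.879,0,-.476]); ky/=np.linalg.norm(ky); kx=np.array([0,1.,0]); kz=np.cross(kx,ky)
c1=np.array([16.7,.2,-4.3])/1e3; c2=np.array([-.4,.3,-18.7])/1e3
kc=ky*(c1@ky-.008)+kz*(c2@kz-.024)+kx*.0005
tip=kc+.063*kx-.019*kz; bl=kc+.035*kx-.019*kz
E
python3 - <<'E'
from geo import *
print("kz",kz.round(3),"kc",(kc*1e3).round(1),"tip",(tip*1e3).round(1))
print("H",H.round(4),"wx",wx.round(3),"az",np.degrees(np.arctan2(wx[1],wx[0])))
az=np.degrees(np.arctan2(wx[1],wx[0]))-90
for az in (az,az-3,az+3):
    R=tooldown(az); B=np.stack([-yh,wx,n],1) # desired key axes
    D=B.T@R@np.stack([kx,ky,kz],1); print("az",az.round(2),"key axes in hole frame\n",D.round(3))
E
```

```text
kz [-0.476  0.    -0.879] kc [11.2  0.5  2.3] tip [20.2 63.5 19. ]
H [ 0.5984 -0.0777  0.1722] wx [0.414 0.795 0.444] az 62.49903125266117
az -27.5 key axes in hole frame
 [[ 0.947  0.012  0.321]
 [ 0.     0.999 -0.036]
 [-0.321  0.035  0.946]]
az -30.5 key axes in hole frame
 [[ 0.953  0.055  0.297]
 [-0.047  0.998 -0.036]
 [-0.299  0.02   0.954]]
az -24.5 key axes in hole frame
 [[ 0.938 -0.032  0.345]
 [ 0.047  0.998 -0.036]
 [-0.343  0.05   0.938]]
```

```bash
python3 - <<'E'
from geo import *
from h import delta,pose
R=tooldown(-27.5)
for a in (40,26,15,1.5):
    b=.7+.34*(a-12); P=H+a*1e-3*yh+b*1e-3*n; t=P-R@tip; print(a,"tip",P.round(4),"TCP",t.round(4)); delta(t,62.5)
E
```

```text
40 tip [ 0.5625 -0.0574  0.1694] TCP [ 0.4969 -0.046   0.1884]
cur [ 0.4912 -0.0047  0.1575] yaw 115.03 -> xyz cm [-4.   -1.22 -3.08] turn 52.53
26 tip [ 0.5757 -0.0642  0.1694] TCP [ 0.51   -0.0529  0.1884]
cur [ 0.4912 -0.0047  0.1575] yaw 115.03 -> xyz cm [-5.17 -0.32 -3.07] turn 52.53
15 tip [ 0.586  -0.0696  0.1694] TCP [ 0.5203 -0.0582  0.1884]
cur [ 0.4912 -0.0047  0.1575] yaw 115.03 -> xyz cm [-6.09  0.39 -3.06] turn 52.53
1.5 tip [ 0.5986 -0.0762  0.1694] TCP [ 0.533  -0.0648  0.1884]
cur [ 0.4912 -0.0047  0.1575] yaw 115.03 -> xyz cm [-7.22  1.26 -3.05] turn 52.53
```

>>> arm_command(gripper=[-1,-1,-1,-1,-1,-1,-1,-1,-1,-1,-1], xyz=[[0,-0.5,-1.5],[0,-1,-3.1],[-0.5,-1.2,-3.1],[-1,-1.2,-3.1],[-2,-1.2,-3.1],[-3,-1.2,-3.1],[-4,-1.2,-3.1],[-4,-1.2,-3.1],[-4.8,-0.6,-3.1],[-4.8,-0.6,-3.1],[-4.8,-0.6,-3.1]], turn=[7,14,21,28,35,42,49,52.5,52.5,52.5,52.5], newtons=35)

```text
time_s: 15.67
tool_pos: [0.5041, -0.0516, 0.185]
eef_rot: [0.855, 0.519, 0.0, 0.0]
contact_force: [0.1, 1.0, -1.5]
width: 0.0253
```

```bash
python3 - <<'E'
from keyp import *
s=snapshot("top"); p2=snapshot("side")
s,T,p=report("w16.png"); keyframe(p,s["img"].astype(int).sum(2))
cv2.imwrite("pics/w16f.png",s["img"][:,:,::-1])
crop(p2,(243,185),40,8,"s16.png")
E
```

```text
t 15.7667 TCP [ 0.5034 -0.0514  0.1851] az_y -27.4 width 0.0251 F [-0.1  0.4 -0. ] e,w 0.4342 -0.26
pts 3219
220 [24.   1.5  7.1] | 228 [21.3  1.5  3.4] | 236 [19.1  1.5 -1. ] | 244 [16.7  1.5 -4.7] | 252 [14.8  1.5 -9.1] | 260 [ 12.3   1.4 -12. ] | 268 [ 10.5   1.4 -15.9] | 276 [  9.1   1.4 -20.3] | 284 [  6.4   1.4 -22.1] | 292 [  0.5   1.4 -19.1] | 300 [ -6.3   1.5 -15.1] | 308 [-155.5    2.6  185.7] | 316 [-166.3    2.6  185.1] | 324 [-176.3    2.6  183.3] | 
side n [ 0.88   0.001 -0.474] roll 28.3 c [16.9  0.5 -4.3] 3534 | top n [-0.472  0.004 -0.881] c [  0.3   1.  -19. ] 626
```

View pics/w16f.png

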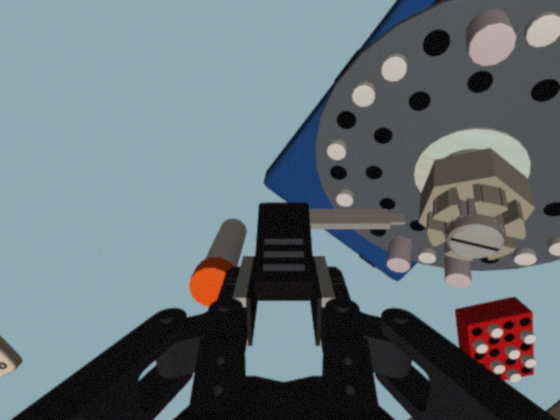

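View pics/s16.png

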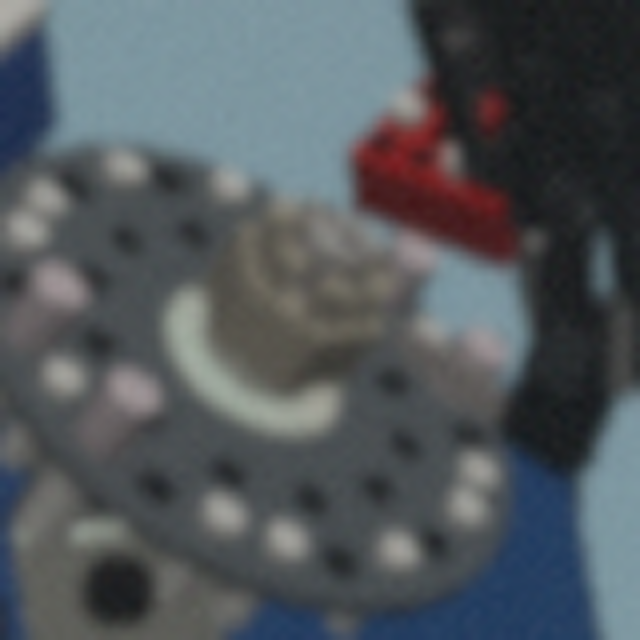

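```bash
python3 - <<'E'
from keyp import *
from geo import *
s=dict(np.load("last.npz")); T=s["T"]; s["fov_y"]=float(s["fov_y"]); p=keycloud(s)
for r,c in ((212,340),(218,340),(224,340),(215,375),(222,375),(216,396),(221,396),(221,401)): print((r,c),(p[r,c]*1e3).round(1))
a=cv2.resize(s["img"][140:270,300:560],None,fx=3,fy=3,interpolation=cv2.INTER_CUBIC)[:,:,::-1].copy()
def P(X): return (int(round((proj(s,X,T)[0]-300)*3)),int(round((proj(s,X,T)[1]-140)*3)))
def ln(A,B,c): cv2.line(a,P(A),P(B),c,1,cv2.LINE_AA)
# hole opening rectangle at entry a=12, far line; slot
for aa in (.012,.021):
    q=[H+aa*yh+w*wx*.0035+b*n for w,b in((-1,-.0062),(1,-.0062),(1,.0065),(-1,.0065))]
    for i in range(4): ln(q[i],q[(i+1)%4],(0,255,0) if aa<.02 else (255,0,0))
ln(E-.012*yh,E+.012*yh,(0,255,255))
R=T[:3,:3]; t=T[:3,3]
K_=lambda x,y,z:t+R@(kc+kx*x+ky*y+kz*z)
for z in(-.024,-.014):
    for y in(-.00225,.00225): ln(K_(.013,y,z),K_(.055,y,z),(0,0,255))
for z in(-.022,-.016):
    for y in(-.0012,.0012): ln(K_(.055,y,z),K_(.063,y,z),(0,0,255))
cv2.imwrite("pics/ov16.png",a)
tw=t+R@tip; d=tw-H; print("tip in hole frame a,w,b mm",np.round([d@yh*1e3,d@wx*1e3,d@n*1e3],1))
E
```

```text
(212, 340) [23.4 30.5 20.5]
(218, 340) [21.8 29.9 15.8]
(224, 340) [19.1 29.8 14.2]
(215, 375) [22.3 48.7 19. ]
(222, 375) [20.2 47.6 14.2]
(216, 396) [21.4 60.1 19.8]
(221, 396) [20.2 58.9 15.7]
(221, 401) [20.1 61.5 16. ]
tip in hole frame a,w,b mm [32.9 -3.   5.4]
```

View pics/ov16.png

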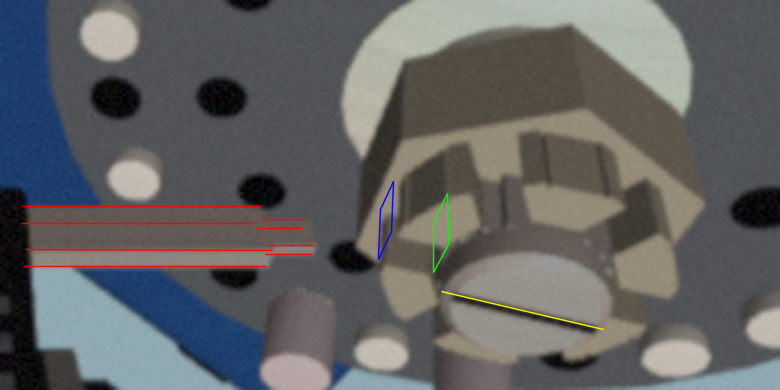

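```bash
cat >> geo.py <<'E'
def tipnow(T):
    d=T[:3,3]+T[:3,:3]@tip-H; return np.array([d@yh,d@wx,d@n])*1e3
def move_tip(T,a,w,b):
    P=H+1e-3*(a*yh+w*wx+b*n); return (T[:3,:3].T@(P-(T[:3,3]+T[:3,:3]@tip))*100)
E
python3 - <<'E'
from geo import *
from h import *
T=pose(); print(T[:3,3],tipnow(T).round(2))
for a in (32,24,18,12,8,4,1.5): b=.7+.34*(a-12); print(a,round(b,2),move_tip(T,a,0,b).round(2))
E
```

```text
[ 0.50329452 -0.05137601  0.18509278] [33.02 -3.03  5.49]
32 7.5 [ 0.17  0.03 -0.33]
24 4.78 [ 0.17  0.88 -0.33]
18 2.74 [ 0.17  1.51 -0.33]
12 0.7 [ 0.17  2.14 -0.33]
8 -0.66 [ 0.17  2.57 -0.33]
4 -2.02 [ 0.17  2.99 -0.33]
1.5 -2.87 [ 0.17  3.25 -0.33]
```

Line up laterally and go to a = 18 mm (tip inside the slot), then look.

>>> arm_command(gripper=[-1,-1,-1,-1,-1,-1,-1], xyz=[[0.17,0,-0.33],[0.17,0.3,-0.33],[0.17,0.6,-0.33],[0.17,0.9,-0.33],[0.17,1.2,-0.33],[0.17,1.5,-0.33],[0.17,1.5,-0.33]], turn=[0,0,0,0,0,0,0], newtons=35)

```text
time_s: 16.4
tool_pos: [0.5183, -0.0574, 0.1886]
eef_rot: [0.855, 0.519, 0.0, 0.0]
contact_force: [0.2, -0.3, -0.2]
width: 0.0252
```

```bash
cat > ovk.py <<'E'
from keyp import *
import geo
from geo import *
def ovk(name,box=(140,270,300,560),k=3):
    o=observe();T=pose(o);s=snapshot("wrist"); np.savez("last.npz",T=T,**s)
    print("t",o["time_s"],"TCP",T[:3,3].round(4),"F",o["contact_force"].round(1),"width",round(o["width"],4),"tip",tipnow(T).round(2))
    r0,r1,c0,c1=box
    raw=cv2.resize(s["img"][r0:r1,c0:c1],None,fx=k,fy=k,interpolation=cv2.INTER_CUBIC)[:,:,::-1]; a=raw.copy()
    def P(X): q=proj(s,X,T); return (int(round((q[0]-c0)*k)),int(round((q[1]-r0)*k)))
    def ln(A,B,c): cv2.line(a,P(A),P(B),c,1,cv2.LINE_AA)
    for aa in (.012,.021):
        q=[H+aa*yh+w*wx*.0035+b*n for w,b in((-1,-.0062),(1,-.0062),(1,.0065),(-1,.0065))]
        for i in range(4): ln(q[i],q[(i+1)%4],(0,255,0) if aa<.02 else (255,0,0))
    R=T[:3,:3]; t=T[:3,3]
    K_=lambda x,y,z:t+R@(kc+kx*x+ky*y+kz*z)
    for z in(-.024,-.014):
        for y in(-.00225,.00225): ln(K_(.013,y,z),K_(.055,y,z),(0,0,255))
    for z in(-.022,-.016):
        for y in(-.0012,.0012): ln(K_(.055,y,z),K_(.063,y,z),(0,0,255))
    cv2.imwrite("pics/"+name,np.vstack([raw,a])[:600*1] if 2*raw.shape[0]<=600 else a)
    cv2.imwrite("pics/raw_"+name,raw)
    return s,T
E
python3 - <<'E'
from ovk import *
ovk("k17.png",(150,260,330,530),3.9)
E
```

```text
t 16.4 TCP [ 0.5183 -0.0574  0.1886] F [ 0.2 -0.3 -0.2] width 0.0252 tip [16.91 -0.08  2.75]
```

View pics/raw_k17.png

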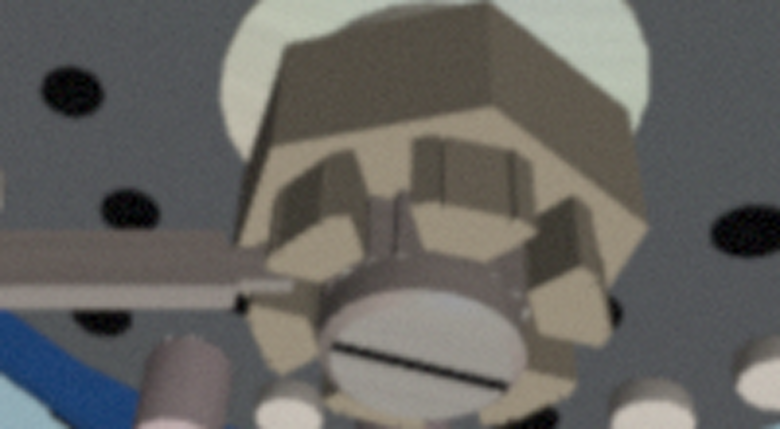

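View pics/k17.png

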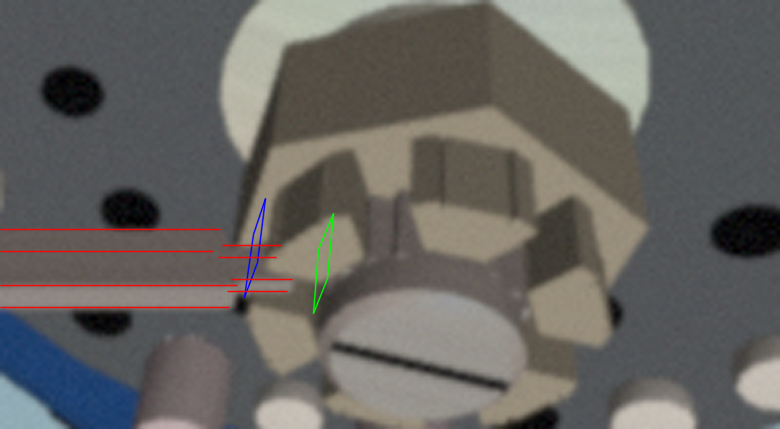

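```bash
python3 - <<'E'
from geo import *
from h import *
T=pose(); print(T[:3,3],tipnow(T).round(2))
for a in (16,12,8,4,1.5): b=.7+.34*(a-12); print(a,round(b,2),move_tip(T,a,-.8,b).round(2))
E
```

```text
[ 0.51790778 -0.05724119  0.1885349 ] [17.35 -0.18  2.79]
16 2.06 [-0.04  0.15  0.05]
12 0.7 [-0.04  0.57  0.05]
8 -0.66 [-0.04  1.    0.05]
4 -2.02 [-0.04  1.42  0.05]
1.5 -2.87 [-0.04  1.68  0.05]
```

>>> arm_command(gripper=[-1,-1,-1,-1,-1,-1], xyz=[[-0.05,0,0.04],[-0.05,0.2,0.04],[-0.05,0.45,0.04],[-0.05,0.7,0.04],[-0.05,0.9,0.04],[-0.05,0.9,0.04]], turn=[0,0,0,0,0,0], newtons=35)

```text
time_s: 16.95
tool_pos: [0.5259, -0.0619, 0.1883]
eef_rot: [0.855, 0.519, 0.0, 0.0]
contact_force: [0.6, -0.8, -0.6]
width: 0.0249
```

```bash
python3 - <<'E'
from ovk import *
ovk("k18.png",(150,260,310,510),3.9)
E
```

```text
t 16.95 TCP [ 0.5259 -0.0619  0.1883] F [ 0.6 -0.8 -0.6] width 0.0249 tip [ 8.61 -0.62 -0.2 ]
```

View pics/raw_k18.png

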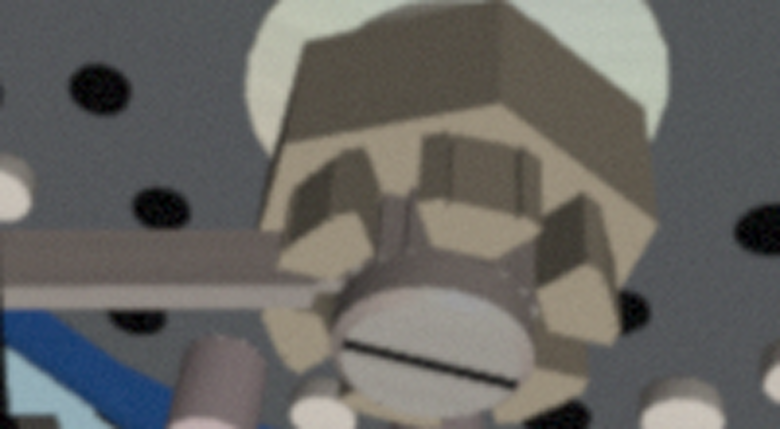

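>>> arm_command(gripper=[-1,-1,-1,-1,-1,-1], xyz=[[0,0.2,0],[0,0.4,0],[0,0.6,0],[0,0.7,0],[0,0.7,0],[0,0.7,0]], turn=[0,0,0,0,0,0], newtons=35)

```text
time_s: 17.5
tool_pos: [0.5316, -0.0649, 0.1882]
eef_rot: [0.855, 0.519, -0.0, -0.0]
contact_force: [0.3, 0.6, 0.2]
width: 0.0254
```

```bash
python3 - <<'E'
from ovk import *
ovk("k19.png",(150,260,310,510),3.9)
E
```

```text
t 17.5 TCP [ 0.5316 -0.0649  0.1882] F [0.3 0.6 0.2] width 0.0254 tip [ 2.51 -0.75 -2.35]
```

View pics/raw_k19.png

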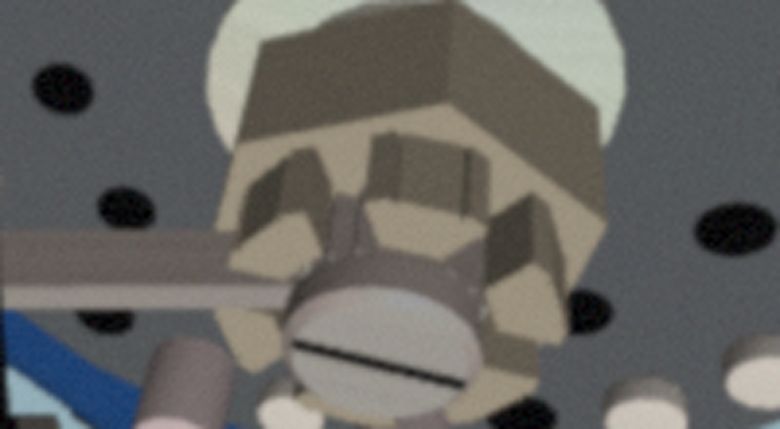

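>>> arm_command(gripper=[-1,-1,-1,-1,-1,-1], xyz=[[0,0.15,0],[0,0.3,0],[0,0.45,0],[0,0.5,0],[0,0.5,0],[0,0.5,0]], turn=[0,0,0,0,0,0], newtons=35)

```text
time_s: 18.05
tool_pos: [0.5356, -0.0671, 0.1882]
eef_rot: [0.855, 0.519, -0.0, -0.0]
contact_force: [-2.8, 0.7, 1.7]
width: 0.0247
```

```bash
python3 - <<'E'
from ovk import *
s,T=ovk("k20.png",(150,260,310,510),3.9)
p=keycloud(s); keyframe(p,s["img"].astype(int).sum(2))
E
```

```text
t 18.05 TCP [ 0.5356 -0.0671  0.1882] F [-2.8  0.7  1.7] width 0.0247 tip [-1.8  -0.9  -3.83]
side n [ 0.88  -0.003 -0.475] roll 28.4 c [16.9  0.6 -4.3] 3531 | top n [-0.463 -0.001 -0.887] c [  0.3   0.9 -19. ] 624
```

View pics/raw_k20.png

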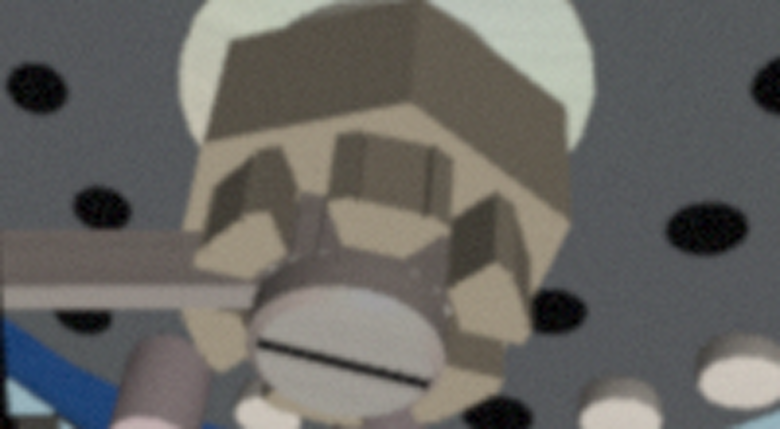

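>>> arm_command(gripper=[-0.3,-0.2,-0.1,0,0,0], xyz=[[0,0,0],[0,0,0],[0,0,0],[0,0,0],[0,0,0],[0,0,0]], turn=[0,0,0,0,0,0], newtons=35)

```text
time_s: 18.6
tool_pos: [0.5362, -0.0672, 0.1883]
eef_rot: [0.855, 0.519, 0.0, 0.0]
contact_force: [-0.5, 0.8, -0.8]
width: 0.043
```

```bash
python3 - <<'E'
from ovk import *
s,T=ovk("k21.png",(150,330,200,460),3)
p2=snapshot("side"); crop(p2,(243,185),40,8,"s21.png")
p=keycloud(s); keyframe(p,s["img"].astype(int).sum(2))
E
```

```text
t 18.6 TCP [ 0.5362 -0.0672  0.1883] F [-0.5  0.8 -0.8] width 0.043 tip [-2.35 -0.67 -3.95]
side n [ 0.88  -0.149 -0.451] roll 27.1 c [17.1 -0.6 11.5] 2729 | top n [-0.475 -0.204 -0.856] c [-0.3 -1.8 -4.5] 451
```

View pics/raw_k21.png

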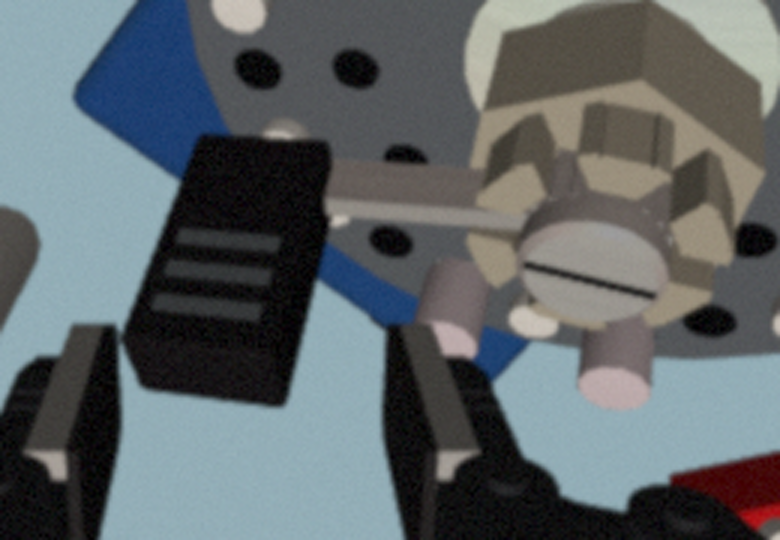

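View pics/s21.png

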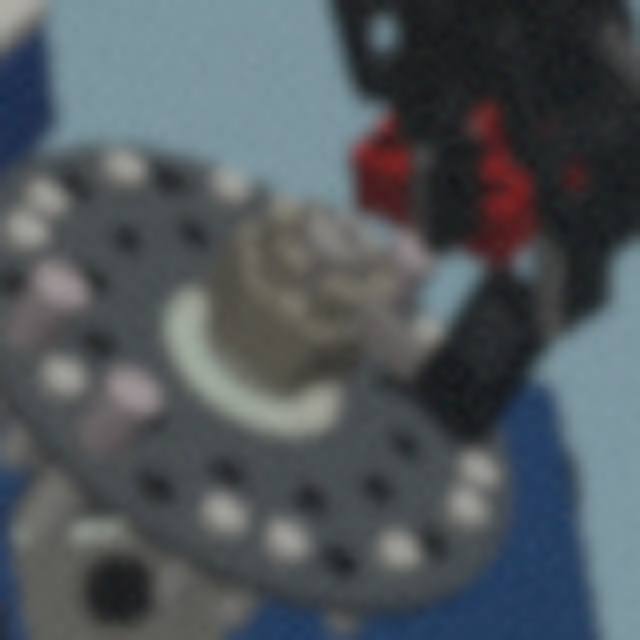

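>>> arm_command(gripper=[0.1,0.1,0.1,0.1,0.1,0.1], xyz=[[0,0,-1],[0,0,-2.5],[0,0,-5],[0,-1,-7],[0,-1,-7],[0,-1,-7]], turn=[0,0,0,0,0,0])

```text
time_s: 19.2
tool_pos: [0.5278, -0.0626, 0.26]
eef_rot: [0.855, 0.519, 0.001, 0.001]
contact_force: [0.3, -0.5, -0.3]
width: 0.0468
```

```bash
python3 - <<'E'
from ovk import *
s,T=ovk("k22.png",(80,260,200,460),3)
C=cloud(s,T); g=s["img"].astype(int).sum(2)
m=(g<150)&(C[:,:,2]>.13)&(C[:,:,2]<.215)&(np.hypot(C[:,:,0]-.545,C[:,:,1]+.05)<.06)
lab=cv2.connectedComponentsWithStats(m.astype(np.uint8)); i=1+np.argmax(lab[2][1:,4]); m=lab[1]==i; print(lab[2][i])
q=C[m]; c1,n1,k1=plane(q); n1*=np.sign(n1@wx); q2=q[~k1]; c2,n2,k2=plane(q2); n2*=np.sign(n2[2])
kxw=np.cross(n1,n2); kxw/=np.linalg.norm(kxw); kxw*=np.sign(kxw@-yh)
print("ky",n1.round(3),"kz",n2.round(3),n1@n2,"kx",kxw.round(3),"ang to hole",np.degrees(np.arccos(kxw@-yh)).round(1),"elev",np.degrees(np.arcsin(kxw[2])).round(1), k1.sum(),k2.sum())
t=q2[k2]; kyo=np.cross(n2,kxw)
ex=np.percentile(t@kxw,[1,99]); ey=np.percentile(t@kyo,[1,99]); print("top extents",np.ptp(ex),np.ptp(ey))
top=kxw*ex.mean()+kyo*ey.mean()+n2*(t@n2).mean(); print("top centre",top.round(4))
kcw=top-.024*n2; back=top-.013*kxw; blw=kcw+.035*kxw-.019*n2
d=blw-H; print("key centre",kcw.round(4),"top back edge",back.round(4),"blade pt",blw.round(4),"rel hole a,w,b",np.round([d@yh*1e3,d@wx*1e3,d@n*1e3],1))
E
```

```text
t 19.2 TCP [ 0.5278 -0.0626  0.26  ] F [ 0.3 -0.5 -0.3] width 0.0468 tip [-14.03  31.5   60.01]
[ 260  159   58   58 2093]
ky [0.268 0.864 0.427] kz [ 0.718 -0.457  0.524] 0.02075733350229989 kx [ 0.648  0.166 -0.743] ang to hole 78.8 elev -48.0 1408 394
top extents 0.04403341928145724 0.012716161057145792
top centre [ 0.5485 -0.0585  0.1665]
key centre [ 0.5313 -0.0475  0.154 ] top back edge [ 0.5401 -0.0606  0.1762] blade pt [ 0.5403 -0.033   0.118 ] rel hole a,w,b [ 85.8 -12.6 -28.2]
```

View pics/raw_k22.png

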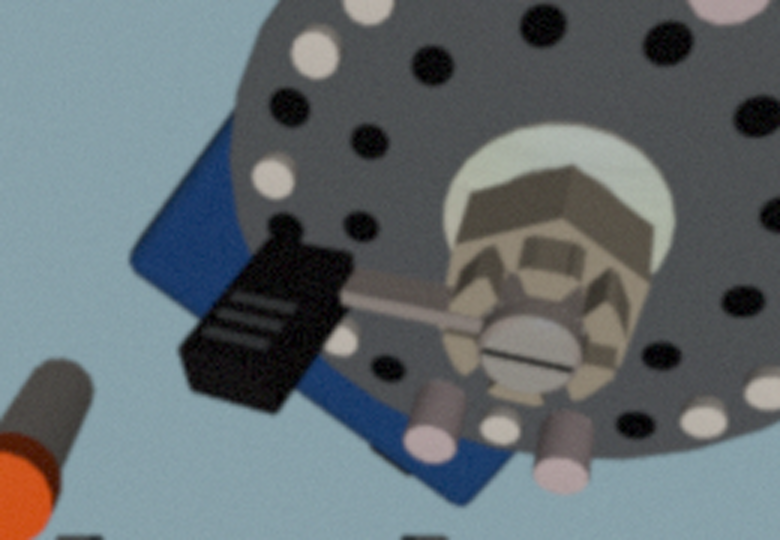

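```bash
python3 - <<'E'
from ovk import *
s=dict(np.load("last.npz")); T=s["T"]; s["fov_y"]=float(s["fov_y"]); C=cloud(s,T)
def poly(pts,c0=200,r0=80,k=3):
    m=np.zeros((420,560),np.uint8); cv2.fillPoly(m,[np.round(np.array(pts)/k+[c0,r0]).astype(int)],1); return C[m>0]
def pl(q):
    for i in range(5):
        c=q.mean(0); n_=np.linalg.svd(q-c,full_matrices=False)[2][2]; e=(q-c)@n_; q=q[abs(e)<max(.0012,2*e.std())]
    return c,n_,e.std(),len(q)
c1,n1,e1,N1=pl(poly([(275,262),(335,275),(275,365),(200,342)])); n1*=np.sign(n1@wx)
c2,n2,e2,N2=pl(poly([(194,362),(278,388),(270,402),(200,384)])); n2*=np.sign(n2[2])
print("ky",n1.round(3),e1,N1,"kz",n2.round(3),e2,N2,"dot",(n1@n2).round(3))
# use ky from the side face; edges for kx: bottom edge of side face (285,240)-(352,255); blade line
f=lambda u,v:np.array([u/3+200,v/3+80])
def on(pt,c,nn):
    M=cam(s,T); f_,cx,cy=K(s); uv=f(*pt); d=M[:3,:3]@np.array([(uv[0]-cx)/f_,(uv[1]-cy)/f_,1]); return M[:3,3]+d*((c-M[:3,3])@nn)/(d@nn)
A=on((180,350),c1,n1);B=on((292,383),c1,n1);Cc=on((352,258),c1,n1);D=on((285,243),c1,n1)
print("side corners",A.round(4),B.round(4),Cc.round(4),D.round(4),[np.linalg.norm(x).round(4) for x in (B-A,Cc-B,D-Cc,A-D)])
kxw=(B-A)/np.linalg.norm(B-A)+(Cc-D)/np.linalg.norm(Cc-D); kxw/=np.linalg.norm(kxw); kzw=np.cross(kxw,n1)
print("kx",kxw.round(3),"kz",kzw.round(3),"elev",np.degrees(np.arcsin(kxw[2])).round(1),"ang hole",np.degrees(np.arccos(-kxw@yh)).round(1))
kcw=(A+B+Cc+D)/4-.008*n1; blw=kcw+.035*kxw-.019*kzw; tp=blw+.028*kxw; back=kcw+.024*kzw-.013*kxw
for nm,X in(("kc",kcw),("bl",blw),("tip",tp),("topback",back)): d=X-H; print(nm,X.round(4),"a,w,b",np.round([d@yh*1e3,d@wx*1e3,d@n*1e3],1))
E
```

```text
ky [0.271 0.866 0.42 ] 0.0004440438233848931 800 kz [-0.664 -0.678  0.317] 0.0014251111909138199 189 dot -0.633
side corners [ 0.5194 -0.0442  0.1753] [ 0.5414 -0.059   0.1915] [ 0.5659 -0.0481  0.1534] [ 0.5519 -0.0387  0.1429] [np.float64(0.0311), np.float64(0.0466), np.float64(0.0199), np.float64(0.0462)]
kx [ 0.707 -0.475  0.523] kz [-0.653 -0.156  0.741] elev 31.5 ang hole 14.9
kc [ 0.5425 -0.0544  0.1624] a,w,b [59.2 -9.  13.3]
bl [ 0.5796 -0.0681  0.1666] a,w,b [21.5 -2.6  2.1]
tip [ 0.5995 -0.0814  0.1813] a,w,b [-5.5  1.5  8. ]
topback [ 0.5176 -0.052   0.1734] a,w,b [ 76.7 -12.5  34. ]
```

```bash
python3 - <<'E'
from h import *
delta((.4838,-.0343,.24),-27.5)
E
```

```text
cur [ 0.5273 -0.0626  0.2588] yaw 62.49 -> xyz cm [ 0.5  -5.16  1.87] turn 89.99
```

>>> arm_command(gripper=[0.1,0.1,-1,-1,-1,-1,-1,-1,-1,-1,-1,-1], xyz=[[0,-1.5,0],[0.2,-3,0.5],[0.5,-4.5,1],[0.5,-5.2,1.5],[0.5,-5.2,1.9],[0.5,-5.2,1.9],[0.5,-5.2,1.9],[0.5,-5.2,1.9],[0.5,-5.2,1.9],[0.5,-5.2,1.9],[0.5,-5.2,1.9],[0.5,-5.2,1.9]], turn=[7,14,21,28,35,42,49,56,63,70,77,84])

```text
time_s: 20.25
tool_pos: [0.4828, -0.0342, 0.238]
eef_rot: [0.982, -0.19, -0.001, 0.0]
contact_force: [0.7, -0.1, 0.4]
width: -0.0001
```

>>> arm_command(gripper=[-1,-1,-1,-1], xyz=[[0,0,1.5],[0,0,3],[0,0,4],[0,0,4]], turn=[6,6,6,6])

```text
time_s: 20.58
tool_pos: [0.4815, -0.034, 0.1965]
eef_rot: [0.971, -0.238, -0.003, 0.0]
contact_force: [-1.9, 0.5, -0.6]
width: 0.0001
```

```bash
python3 - <<'E'
from ovk import *
o=observe();T=pose(o);s=snapshot("wrist");p2=snapshot("side")
print(o["time_s"],T[:3,3].round(4),np.degrees(np.arctan2(T[1,0],T[0,0])),o["width"],o["contact_force"].round(1))
np.savez("last.npz",T=T,**s)
cv2.imwrite("pics/w23.png",s["img"][:,:,::-1]); crop(p2,(250,190),45,8,"s23.png")
E
```

```text
20.5833 [ 0.4815 -0.034   0.1965] -27.486317899559747 5.177599554515395e-05 [-1.9  0.5 -0.6]
```

View pics/w23.png

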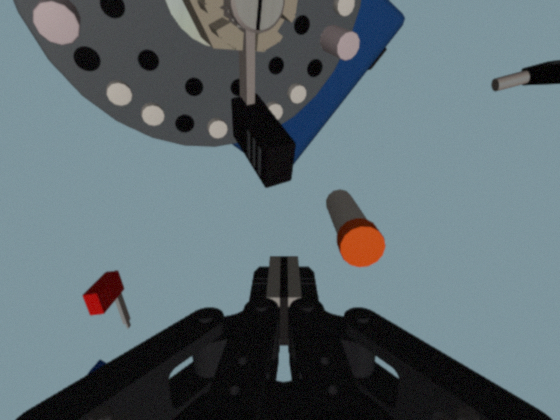

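View pics/s23.png

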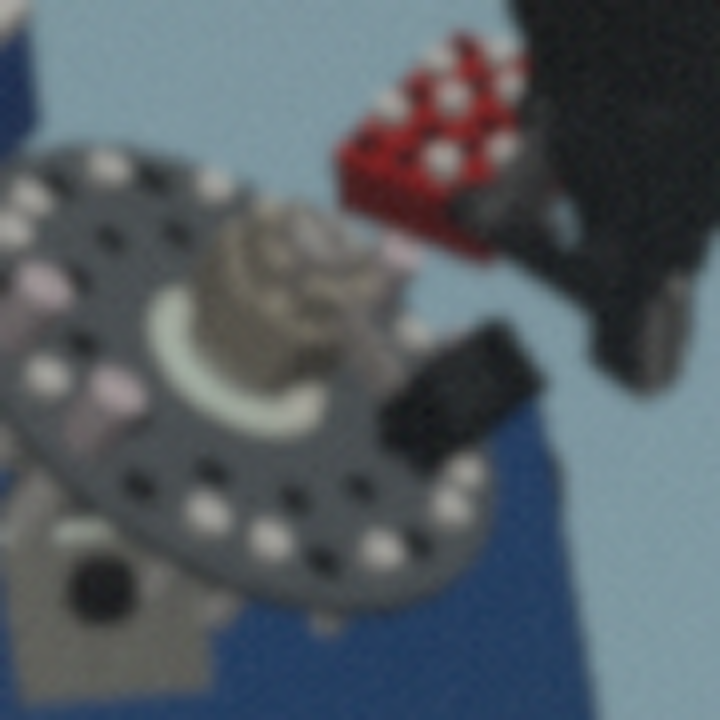

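>>> arm_command(gripper=[-1,-1,-1,-1,-1,-1,-1,-1,-1], xyz=[[0,0,1.5],[0,0,3.3],[0.8,0,3.3],[1.6,0,3.3],[2.2,0,3.3],[2.6,0,3.3],[3,0,3.3],[3.3,0,3.3],[3.3,0,3.3]], turn=[0,0,0,0,0,0,0,0,0])

```text
time_s: 21.43
tool_pos: [0.5063, -0.0484, 0.1647]
eef_rot: [0.971, -0.238, -0.008, 0.001]
contact_force: [-18.7, 5.5, 2.6]
width: -0.0002
```

```bash
cat > look.py <<'E'
from ovk import *
def look(tag,box=(0,300,130,430),k=2.0,side=True):
    o=observe();T=pose(o);s=snapshot("wrist")
    u=np.array([.887,-.4617]); print("t",round(o["time_s"],2),T[:3,3].round(4),"u",(T[:2,3]@u).round(4),"F",o["contact_force"].round(1),"F.u",(o["contact_force"][:2]@u).round(1))
    np.savez("last.npz",T=T,**s); r0,r1,c0,c1=box
    w=cv2.resize(s["img"][r0:r1,c0:c1],None,fx=k,fy=k,interpolation=cv2.INTER_CUBIC)
    ims=[w]
    if side:
        p=snapshot("side"); q=cv2.resize(p["img"][150:230,205:285],(w.shape[0]//2,w.shape[0]//2),interpolation=cv2.INTER_CUBIC)
        ims.append(np.vstack([q,np.zeros((w.shape[0]-q.shape[0],q.shape[1],3),np.uint8)]))
    out=np.hstack(ims)[:600,:800]; cv2.imwrite("pics/"+tag,out[:,:,::-1]); return s,T
E
python3 - <<'E'
from look import *
look("l24.png",(0,260,180,380),2.3)
E
```

```text
t 21.43 [ 0.5063 -0.0484  0.1647] u 0.4714 F [-18.7   5.5   2.6] F.u -19.2
```

View pics/l24.png

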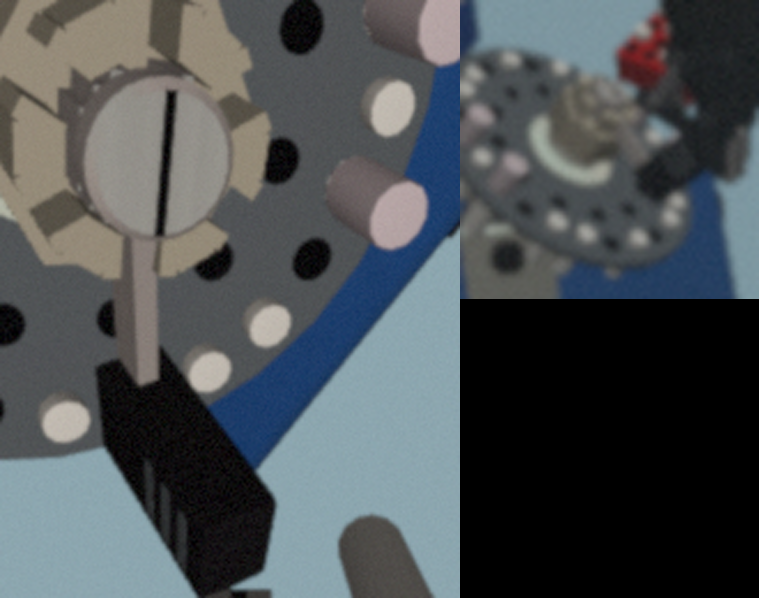

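```bash
cat >> look.py <<'E'
def planefit(s,T,pts,k,c0,r0):
    C=cloud(s,T); m=np.zeros((420,560),np.uint8); cv2.fillPoly(m,[np.round(np.array(pts)/k+[c0,r0]).astype(int)],1); q=C[m>0]; q=q[q[:,2]>.1]
    for i in range(6):
        c=q.mean(0); n_=np.linalg.svd(q-c,full_matrices=False)[2][2]; e=(q-c)@n_; q=q[abs(e)<max(.001,2*e.std())]
    return c,n_,e.std(),len(q)
def hf(X): d=X-H; return np.round([d@yh*1e3,d@wx*1e3,d@n*1e3],1)
E
python3 - <<'E'
from look import *
s=dict(np.load("last.npz")); T=s["T"]; s["fov_y"]=float(s["fov_y"])
cF,nF,e,N=planefit(s,T,[(170,385),(262,500),(205,510),(120,395)],2.3,180,0); nF*=np.sign(nF@-yh)
cT,nT,e2,N2=planefit(s,T,[(203,530),(265,510),(258,560),(208,585)],2.3,180,0); nT*=np.sign(nT[2])
print("front n(kx)",nF.round(3),e,N,"elev",np.degrees(np.arcsin(nF[2])),"ang hole",np.degrees(np.arccos(-nF@yh)),"hole comps",np.round([nF@-yh,nF@wx,nF@n],3))
print("top n(kz)",nT.round(3),e2,N2,"dot",nF@nT,"hole comps",np.round([nT@-yh,nT@wx,nT@n],3))
print("front face centre",hf(cF),"face at a on axis:", ((cF-H)@nF)/(yh@nF)*1e3)
E
```

```text
front n(kx) [ 0.716 -0.462  0.523] 0.0004317840274190142 1382 elev 31.539069141137 ang hole 15.087035320802055 hole comps [0.966 0.161 0.205]
top n(kz) [-0.663 -0.221  0.715] 0.0002980327924098103 594 dot 0.0015202230625905666 hole comps [-0.183 -0.133  0.974]
front face centre [50.6 -9.2 17. ] face at a on axis: 48.54923077708977
```

>>> arm_command(gripper=[-1,-1,-1,-1,-1,-1,-1,-1,-1], xyz=[[-0.1,0,0],[-0.1,0.1,-0.2],[-0.1,0.2,-0.4],[0,0.3,-0.6],[0,0.4,-0.8],[0.1,0.5,-1],[0.1,0.6,-1.2],[0.1,0.6,-1.3],[0.1,0.6,-1.3]], turn=[0,0,0,0,0,0,0,0,0])

```text
time_s: 22.28
tool_pos: [0.5094, -0.0551, 0.1798]
eef_rot: [0.971, -0.238, -0.002, 0.0]
contact_force: [-6.1, 1.7, 1.3]
width: 0.0002
```

```bash
python3 - <<'E'
from look import *
look("l25.png",(0,260,180,380),2.3)
E
```

```text
t 22.28 [ 0.5094 -0.0551  0.1798] u 0.4772 F [-6.1  1.7  1.3] F.u -6.2
```

View pics/l25.png

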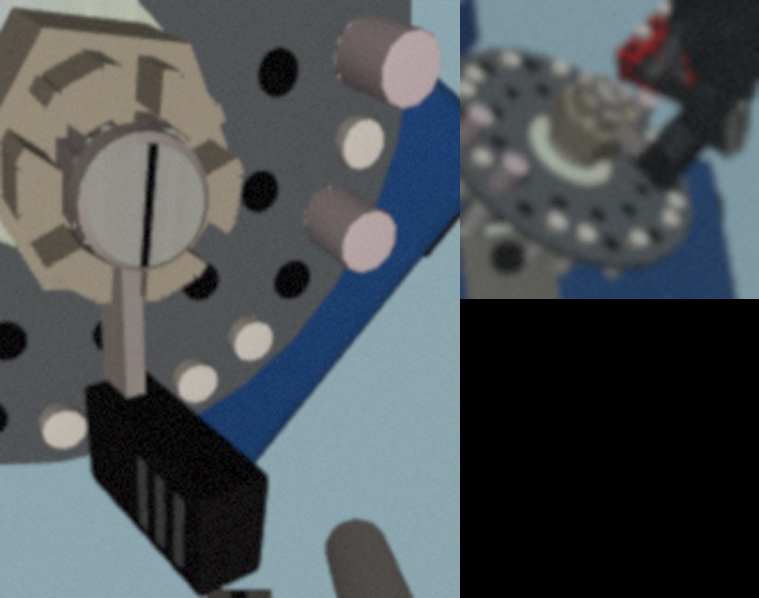

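```bash
cat >> look.py <<'E'
def keyfit(F,Tp,k=2.3,c0=180,r0=0):
    s=dict(np.load("last.npz")); T=s["T"]; s["fov_y"]=float(s["fov_y"])
    cF,nF,e,N=planefit(s,T,F,k,c0,r0); nF*=np.sign(nF@-yh)
    cT,nT,e2,N2=planefit(s,T,Tp,k,c0,r0); nT*=np.sign(nT[2])
    print("kx hole comps",np.round([nF@-yh,nF@wx,nF@n],3),"ang",np.degrees(np.arccos(-nF@yh)).round(1),"e",e.round(5),N,"| kz",np.round([nT@-yh,nT@wx,nT@n],3),"e",e2.round(5),N2,"dot",(nF@nT).round(3))
    print("front face on axis a=",round(((cF-H)@nF)/(yh@nF)*1e3,1),"(home 22) top plane b-ish",hf(cT))
E
python3 - <<'E'
from look import *
keyfit([(160,405),(255,478),(198,490),(105,405)],[(203,500),(258,484),(252,560),(205,580)])
E
```

```text
kx hole comps [ 0.996  0.085 -0.009] ang 4.9 e 0.00036 996 | kz [ 0.023 -0.191  0.981] e 0.00037 804 dot -0.002
front face on axis a= 43.7 (home 22) top plane b-ish [ 52.4 -11.4  41.8]
```

>>> arm_command(gripper=[-1,-1,-1,-1,-1,-1,-1,-1], xyz=[[0.2,0.03,-0.06],[0.4,0.06,-0.12],[0.6,0.09,-0.18],[0.8,0.12,-0.24],[1,0.15,-0.3],[1.1,0.16,-0.33],[1.1,0.16,-0.33],[1.1,0.16,-0.33]], turn=[0,0,0,0,0,0,0,0])

```text
time_s: 23.05
tool_pos: [0.5147, -0.0608, 0.1817]
eef_rot: [0.971, -0.238, -0.006, 0.0]
contact_force: [-15.7, 4.0, 4.0]
width: 0.0003
```

```bash
python3 - <<'E'
from look import *
look("l26.png",(0,260,180,380),2.3)
E
```

```text
t 23.05 [ 0.5147 -0.0608  0.1817] u 0.4846 F [-15.7   4.    4. ] F.u -15.8
```

View pics/l26.png

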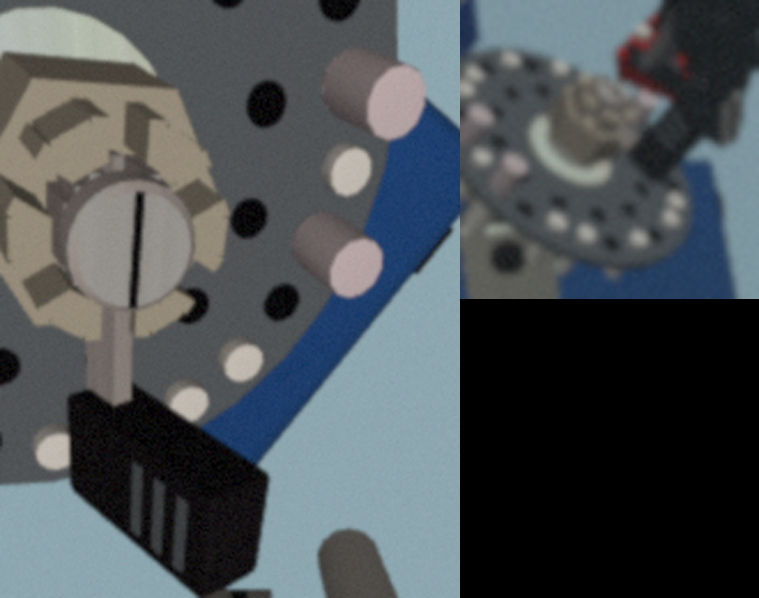

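```bash
python3 - <<'E'
from look import *
keyfit([(150,415),(255,475),(198,490),(90,405)],[(203,500),(258,484),(252,560),(205,580)])
E
```

```text
kx hole comps [ 0.999  0.027 -0.035] ang 2.5 e 0.00033 922 | kz [ 0.049 -0.294  0.955] e 0.00037 759 dot 0.007
front face on axis a= 36.9 (home 22) top plane b-ish [ 45.  -13.4  41.7]
```

>>> arm_command(gripper=[-1,-1,-1,-1,-1,-1,-1,-1,-1,-1], xyz=[[0,-0.2,-0.1],[0,-0.4,-0.2],[0,-0.6,-0.3],[0,-0.8,-0.35],[0.2,-0.8,-0.4],[0.4,-0.75,-0.45],[0.6,-0.75,-0.5],[0.8,-0.7,-0.55],[0.8,-0.7,-0.55],[0.8,-0.7,-0.55]], turn=[0,0,0,0,0,0,0,0,0,0])

```text
time_s: 23.98
tool_pos: [0.5282, -0.059, 0.1879]
eef_rot: [0.971, -0.238, -0.002, 0.0]
contact_force: [-11.3, 1.8, 6.3]
width: -0.0002
```

```bash
python3 - <<'E'
from look import *
look("l27.png",(0,260,180,380),2.3)
E
```

```text
t 23.98 [ 0.5282 -0.059   0.1879] u 0.4958 F [-11.3   1.8   6.3] F.u -10.9
```

View pics/l27.png

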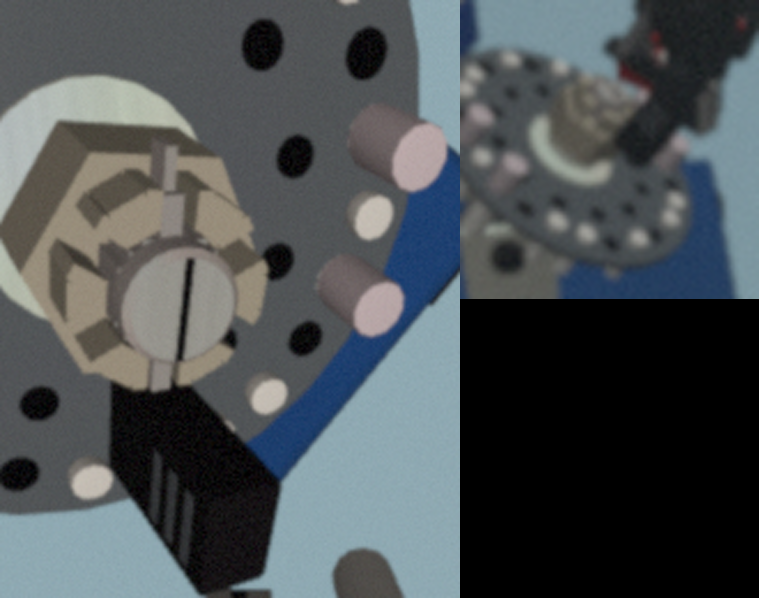

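Big progress: the blade's end now shows beyond the far side (170,165), and the grip is up close to the crown.

```bash
python3 - <<'E'
from look import *
keyfit([(190,405),(268,483),(210,498),(122,405)],[(215,508),(270,492),(262,565),(210,580)])
E
```

```text
kx hole comps [0.999 0.049 0.017] ang 3.0 e 0.00038 1142 | kz [-0.016 -0.101  0.995] e 0.00035 766 dot -0.004
front face on axis a= 22.8 (home 22) top plane b-ish [34.6 -4.9 41.5]
```

>>> arm_command(gripper=[-1,-1,-1,-1,-1,-1,-1,-1], xyz=[[-0.3,0,0],[-0.6,0,0],[-1,0,0],[-2,0,0],[-3,0,0],[-3,0,-1],[-3,0,-2.5],[-3,0,-2.5]], turn=[0,0,0,0,0,0,0,0])

```text
time_s: 24.75
tool_pos: [0.505, -0.0453, 0.216]
eef_rot: [0.971, -0.238, 0.002, -0.0]
contact_force: [0.8, 1.1, 1.0]
width: -0.0007
```

```bash
python3 - <<'E'
from look import *
look("l28.png",(0,260,180,380),2.3)
E
```

```text
t 24.75 [ 0.505  -0.0453  0.216 ] u 0.4689 F [0.8 1.1 1. ] F.u 0.2
```

View pics/l28.png

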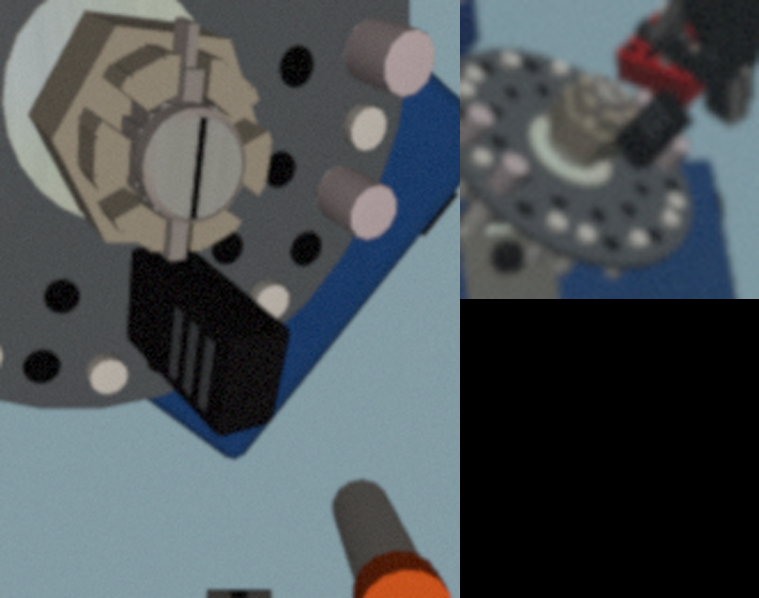

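```bash
cat > ovfin.py <<'E'
from look import *
def kpose(F,Tp,k=2.3,c0=180,r0=0):
    s=dict(np.load("last.npz")); T=s["T"]; s["fov_y"]=float(s["fov_y"])
    keyfit(F,Tp,k,c0,r0)
    cF,nF,*_=planefit(s,T,F,k,c0,r0); nF*=np.sign(nF@-yh); cT,nT,*_=planefit(s,T,Tp,k,c0,r0); nT*=np.sign(nT[2]); nT-=nF*(nF@nT); nT/=np.linalg.norm(nT); ny=np.cross(nT,nF)
    # side coordinate from top-face depth pixels
    C=cloud(s,T); m=np.zeros((420,560),np.uint8); r=np.array(Tp)/k+[c0,r0]; cv2.fillPoly(m,[np.round(r).astype(int)],1); m=cv2.dilate(m,np.ones((15,15)))>0
    q=C[m]; q=q[(abs((q-cT)@nT)<.0015)]; yy=np.percentile(q@ny,[1,99]); print("top y-extent mm",np.ptp(yy)*1e3)
    bl=nF*(cF@nF+.022)+nT*(cT@nT-.043)+ny*yy.mean(); print("key_blade rel hole a,w,b",hf(bl),"dist",np.linalg.norm(bl-H)*1e3)
E
python3 - <<'E'
from ovfin import *
kpose([(200,262),(278,328),(218,345),(140,262)],[(224,358),(280,342),(268,410),(222,425)])
s=dict(np.load("last.npz")); T=s["T"]; s["fov_y"]=float(s["fov_y"])
a=cv2.resize(s["img"][0:120,190:310],None,fx=6,fy=6,interpolation=cv2.INTER_CUBIC); cv2.imwrite("pics/n28.png",a[:600,:,::-1])
E
```

```text
kx hole comps [0.995 0.067 0.072] ang 5.7 e 0.00035 901 | kz [-0.064 -0.135  0.989] e 0.00041 645 dot -0.002
front face on axis a= 23.4 (home 22) top plane b-ish [38.1 -6.8 40.8]
top y-extent mm 15.797438258567025
key_blade rel hole a,w,b [1.4 0.6 0.6] dist 1.6531474283593015
```

View pics/n28.png

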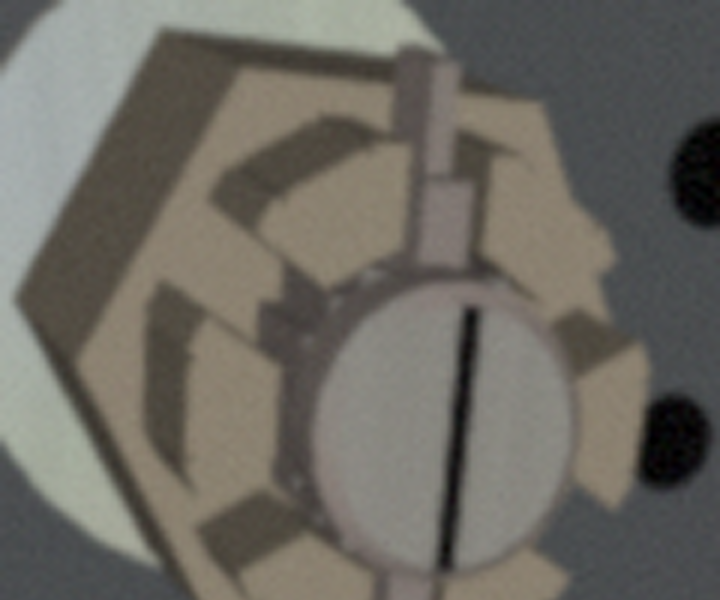

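>>> arm_command(gripper=[-1,-1,-1,-1,-1,-1], xyz=[[0,0,0],[0,0,0],[-0.5,0,-1],[-1,0,-2],[-1,0,-2],[-1,0,-2]], turn=[0,0,0,0,0,0])

```text
time_s: 25.35
tool_pos: [0.4949, -0.0406, 0.234]
eef_rot: [0.971, -0.238, 0.001, -0.0]
contact_force: [0.6, 0.0, -0.5]
width: 0.0001
```

```bash
python3 - <<'E'
from look import *
G=np.load("geo.npz")
s=dict(np.load("last.npz")); T=s["T"]; s["fov_y"]=float(s["fov_y"])
from nut import solve
solve(s,T,G,((470,310),(445,568)),(445,432),((240,70),(543,100),(80,360)),(190,0),6,"ov28.png")
look("l29.png",(0,260,180,380),2.3)
t=snapshot("top"); 
for l in("pin_grip","rack_center","lid_center","tube_center","spanner_center"):
    for q in pinpoint("top",l)[:1]: print(l,np.round(q["uv"],1),round(q["conf"],2))
a=cv2.resize(t["img"][60:320,60:520],None,fx=1.7,fy=1.7); cv2.imwrite("pics/t29.png",a[:,:,::-1])
E
```

```text
E [ 0.5929 -0.0809  0.1846] y [ 0.7793 -0.5537  0.2935] az -35.4 len 0.0204
0.0252 31.6
0.0268 34.0
0.025 29.7
theta deg 61.75075921300734 1.0777540638732006
t 25.35 [ 0.4949 -0.0406  0.234 ] u 0.4577 F [ 0.6  0.  -0.5] F.u 0.6
pin_grip [381.4 236.9] 0.48
rack_center [392.4 185. ] 0.97
spanner_center [422.4 214.5] 0.88
```

View pics/l29.png

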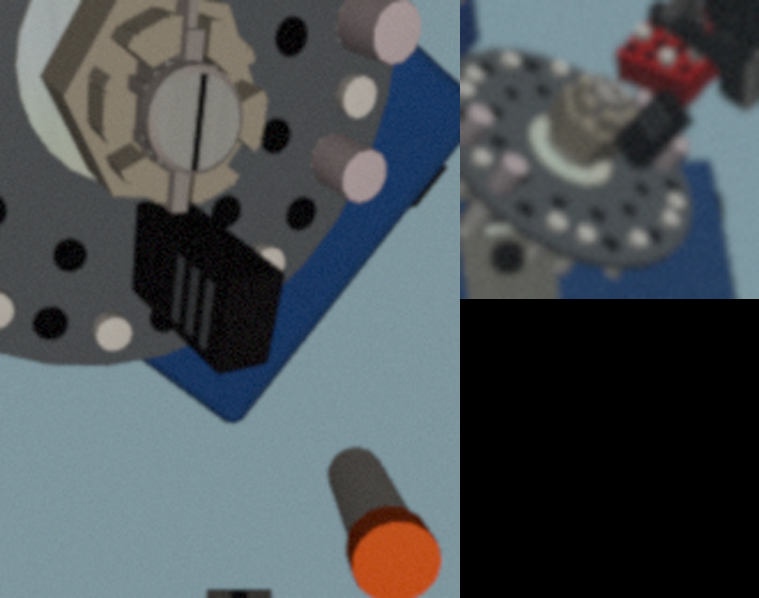

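View pics/t29.png

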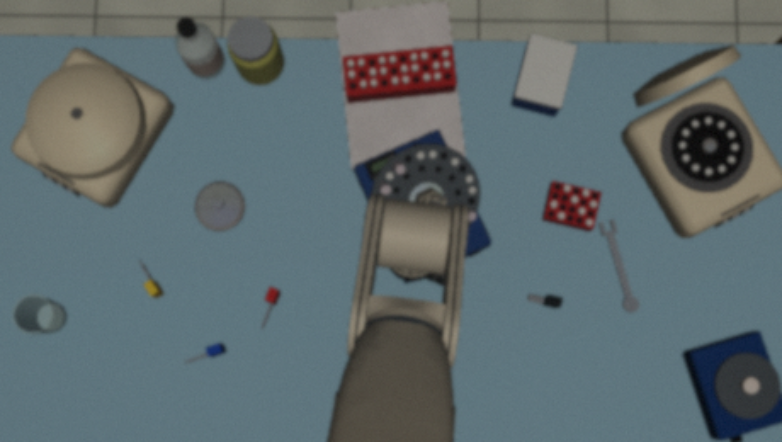

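```bash
python3 - <<'E'
from ovfin import *
kpose([(200,215),(272,268),(215,288),(145,212)],[(222,298),(275,280),(263,348),(222,362)])
# blade tip direction: project model lines check of hole vs scribed line in this picture
from nut import solve
s=dict(np.load("last.npz")); T=s["T"]; s["fov_y"]=float(s["fov_y"])
a=cv2.resize(s["img"][0:100,190:300],None,fx=6,fy=6,interpolation=cv2.INTER_CUBIC); cv2.imwrite("pics/n29.png",a[:,:,::-1])
E
```

```text
kx hole comps [0.995 0.074 0.073] ang 5.9 e 0.00037 731 | kz [-0.07  -0.162  0.984] e 0.00042 552 dot -0.01
front face on axis a= 23.4 (home 22) top plane b-ish [37.7 -6.8 40.8]
top y-extent mm 16.00939788750991
key_blade rel hole a,w,b [1.5 1.8 0.7] dist 2.444815008051185
```

View pics/n29.png

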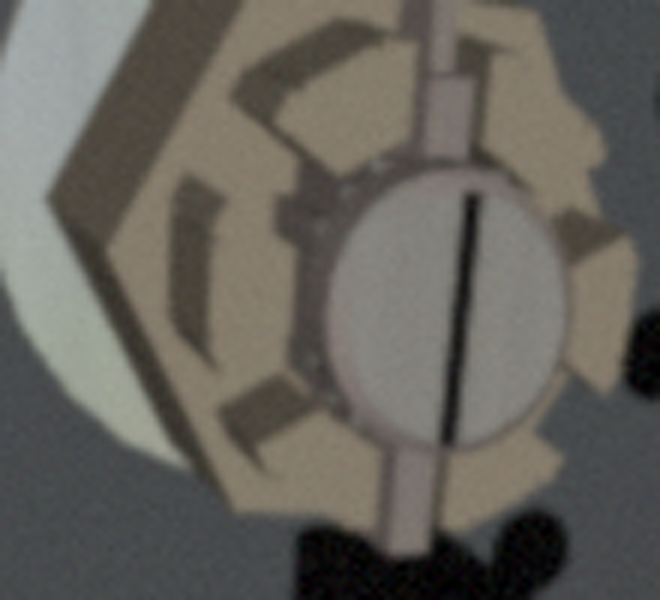

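```bash
python3 - <<'E'
from bench import *
o=observe(); print(o["time_s"],o["contact_force"].round(1),abs(o["qvel"]).max()); print(finish_job())
E
```

```text
25.75 [-0.7 -0.1 -0.8] 0.002359080656060361
the job is handed in; nothing more can be done
None
```

The nut is on its next slot, the lock key is home through slot and cross hole, and the job was handed in at 25.75 s with the arm clear. `finish_job()` reports no verdict.

- **Nut:** I gripped two flats with the tool vertical and turned it clockwise from about 0.43 rad. It read 1.05 rad right after turning and about 1.08 rad with the key in, from three visible corners (allowed 0.957 to 1.137).
- **Key choice:** I took the black grip with the thin flat blade. The locating pin (black, thick stub) and the blue, red and yellow look-alikes were left alone.
- **Insertion:** I could not tilt the tool, so I rolled the key about 28° in the fingers against the rotator's blue base. I started the blade in from the lower end and let go. The grip then sagged. The first push, 19 N at the grip's top edge, jammed, so I lifted it straight and pushed it home along the hole with the closed fingers.

Last checks, from wrist-camera fits:

- **Position:** the key_blade point is about 2 mm from the hole's centre (limit 6 mm). The blade's end shows beyond the far side.
- **Angle:** the blade fits at about 5.8°, or 0.10 rad, off the hole (limit 0.15 rad). The picture against the scribed line suggests the sideways part of that is smaller. Two readings 0.6 s apart agreed.
- **Bystanders:** the pin, rack and spanner were found again within a few pixels of where they started. The network did not find the lid or tube in the last top picture; the lid is visible in place there, and the tube still stands upright in the last wrist picture, but I did not re-measure either.

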